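# Set up the sloped soldering rest

## Robot

A 7-joint arm with a two-finger parallel gripper is mounted at the origin on the work surface. World frame = base frame: x ahead of the robot, y to its left, z up, the work surface at z = 0. Lengths are in m, angles in rad, forces in N, time in s.
With the tool pointing down it reaches from about 0.425 to 0.925 m from the base axis. Payload 6.8 kg.
Tool frame: the origin (TCP) lies between the finger pads; the fingertips stand r.tcp_to_tips ahead of it and the grasp point (between the pads) is the TCP (r.tcp_to_tips is the distance from the TCP to the fingertips, in m); z points along the fingers, y is the line along which they close (so a half turn about z gives the same grasp; the last joint's range is limited). The gripper opens to 85 mm and grips with 20 to 120 N. Pads are 22 mm wide; open, the fingers measure 114 mm over their backs; the gripper's body (76 mm by 85 mm) begins 54 mm behind the grasp point. The pads swing forward as they close: fully open they stand 13 mm farther back than shut.
Start: joints at [1.145, 0.477, 0.022, 1.555, -0.011, 1.109, -0.083], TCP at [0.211, -0.641, 0.221] pointing down, gripper open.
Joint ranges: [-2.96, 2.96], [-0.34, 2.1], [-1.41, 1.46], [0.24, 2.44], [-1.37, 4.51], [0.17, 1.92], [-2.96, 2.96]. Speed limits (rad/s): [2.39, 2.39, 3.14, 3.14, 3.14, 3.14, 3.14].

## Interface

Orientations are given as a rotation vector (axis times angle).
In Python, from bench import r gives the robot as it stands.
- The arm moves only by the tool servo_tool, never from a script. Its argument "commands" is a list of rows, each a list of 2 entries, a list of its own where there are three numbers: the shift along the tool's x, y, z normalised to -1 to 1, where 1 is 250 mm, then the turn, a rotation vector about the tool's x, y, z normalised to -1 to 1, where 1 is 90 degrees. In form: [[[dx, dy, dz], [ax, ay, az]], ...]. A call has 1 to 20 rows; each row is the pose to reach, as a shift and turn from the pose commanded when the call began, along the tool's axes at that moment; what a row does not reach only later rows make up. A row lasts 1/10 s, in which the tool goes at most 50 mm and 8.59 degrees, less where a joint would pass 70% of its speed; a pose out of reach is approached as far as the arm can. A call with a number of a shift or a turn outside -1 to 1 is refused whole. A call with a gripper value outside its range is refused whole. "claw" is the closure, from 0 (fully open) to 1 (shut), set as the call begins (left out, the last holds). The fingers move at their own pace and stop on an object; "squeeze" is the grip in N (left out, the last holds). Time passes only in rows, so rows that repeat a pose let the fingers close. It gives the time, the measured TCP pose, the force, the opening and the grip force at its end, in the units of the state.
- r.get_obs(): the state, without advancing time (a new reading comes with each control period).
- r.grab_frame(name): name is "scene" or "top" or "wrist"; returns (picture, depth): 400x640x3 uint8, red, green, blue; 400x640 float32, m along the optical axis (not along the pixel's ray), 0 where there is no reading.
- r.camera_model(name): a dict with "fx", "fy", "cx", "cy" (pixels), "extrinsics" (4x4, takes a point from camera to world coordinates); the wrist camera has in their place "hand_eye" (4x4, takes a point from camera to tool coordinates, whose origin is the TCP and whose axes are the flange's). Camera axes: x right, y down, z forward; pixel columns grow to the right and rows downward; lengths in m; the calibration is good to about 2 mm. A picture is of the moment at which its call begins: read the wrist's pose just before it. camera_model takes no time and is no camera call.
- r.hand_in(): hands the job in; it is judged then, once.
Trained networks look in the newest picture that a camera, given by its name, has taken for a name from the list of things; names that differ only in an ending like _2 or _b are one class to them, and where a whole thing is asked for, a point or a joint stands for the part that bears it (a point fixed in the world has none). Each returns a list of dicts, best first, with "confidence" (0 to 1); they miss things now and then, are a little off and sometimes report something else, mostly with a low value. They report only what shows in the picture. A call takes as long as a camera call. They do not tell look-alikes from the thing itself.
- r.boxes_of(camera, target): "uv" ([column, row] in pixels, amid what is visible of it).
- r.mark_of(camera, target): "uv" ([column, row] in pixels: a listed point, or the origin of a listed thing).
The state is a dict: "clock": time; "joints": joint angles; "qvel": joint speeds; "tau": joint torques, N m; "tcp_pos": TCP position; "orientation": TCP orientation; "contact_force": force on the tool from outside, world axes, zero at the start; "moment": the same for the moment, N m; "grip_width": finger opening in m; "gripper_force": force on a finger pad.
Only numpy, scipy, OpenCV 4.12 (cv2) and the standard library are available. Lean on these libraries where they do the work, as an engineer would, in place of code of your own. Each camera call takes 0.05 s, during which the arm holds its last target. There are 200 camera calls.

## Task

Set up the soldering rest for the next job: lay the white and the brick-red block gently on the sloped shelf, lengthwise up the slope like the black one and with their feet on the ledge, and close the three up into one straight row without gaps, snug against the brass end stop, in the order black, white, red from the stop. Also lay the tweezers across both forks of the tool rail above, centred. Don't drop anything or ram the brittle blocks against the rest, and leave everything else on the bench where it is.

Things in the scene. Friction and masses are not known exactly. Their poses are not given: they have to be found in the camera images.
- rest: fixed soldering rest: steel base 170 x 350 mm with a sloped tan fibre shelf and, over it, a level 14 mm tool rail with two brass forks. Origin at the base's underside, mid-length; z up, y along the rail towards the shelf's brass end stop (robot's left), x away from the robot. Bent tubes at y = +-168 mm rise at x = +75 mm to z = 150 mm, then lean forward to the rail at x = +12, z = 190 mm
- slope: sloped tan fibre shelf of the rest, 330 mm wide, 116 mm long, rising 30 degrees away from the robot. Origin on its surface at the foot, against the ledge, mid-width; x up the slope, y along the ledge to the end stop, z square out of the surface. The steel ledge along the foot stands 13 mm over the surface. The tool rail passes above the blocks' upper half; a gripper square to the slope clears it
- stop (a point): on the inner face of the brass end stop, where it meets the shelf, at slope frame x = 50, y = +155, z = 0 mm. The stop is a bar 10 mm thick, 22 mm high, 105 mm long up the slope; the shelf's other end (-y) is open
- rail_mid (a point): middle of the tool holder: midway between the two brass U forks, at the height of their floors (30 mm above the rail's centre line). The forks stand 110 mm apart (y = +-55 mm in the rest's frame), each 8 mm thick along y, open at the top, 28 mm wide inside, prongs 20 mm high
- charcoal: black soldering block, 100 long (x) x 50 wide (y) x 26 mm thick (z), 0.18 kg nominal (it varies), brittle; origin at the centre of its underside. It already lies loose on the sloped shelf, its long side up the slope, foot on the ledge, near the end stop with a gap of up to about 20 mm; sliding friction on the shelf is ordinary, the blocks can be pushed along it with a few newtons
- charcoal_mid (a point): centre of the black block
- white: white soldering block, 100 long (x) x 50 wide (y) x 26 mm thick (z), 0.18 kg nominal (it varies), brittle; origin at the centre of its underside; lies flat on the table
- white_mid (a point): centre of the white block
- red: brick-red soldering block, 100 long (x) x 50 wide (y) x 26 mm thick (z), 0.18 kg nominal (it varies), brittle; origin at the centre of its underside; lies flat on the table
- red_mid (a point): centre of the brick-red block
- tweezers: steel cross-lock tweezers lying flat on the table, 174 mm long, 90 g, rigid; the blue grip in the middle is 60 long x 18 wide x 14 mm high, the steel bow and tips 9 mm high and 12 and 10 to 5 mm wide. Flat underside all along. Origin at the centre of the underside of the blue grip; x along them to the tips, z up
- jar: bystander: small glass jar with green lid, 52 mm across, 75 mm high; origin at underside
- dish: bystander: steel dish 90 mm across, 22 mm high
- pliers: bystander: red-handled pliers, about 150 mm long, 12 mm high
- pick: bystander: red-handled pick, 160 mm long
- mallet: bystander: wooden-handled hammer, 240 mm long, beyond the rest
- findings: bystander: clear divided box 120 x 80 x 35 mm, beyond the rest
- tin: bystander: tin 60 mm across, 60 mm high
Not all that is in view belongs to the job. There is more than one size of the red; the job needs the smallest. There is more than one size of the white; the job needs the larger.

How it is judged:
By the outcome, as a careful person would: the job done as asked, in the order asked, and still so for the second after the job is handed in, with the robot touching nothing.
It also fails if it takes over 72 s, if anything falls off the work surface, if the arm or the gripper's body presses on something with over 40 N, if the wrist force passes 120 N, or if a joint passes its speed limit or range.

## Working session

There is one attempt and no reset: what is moved stays moved. The work goes in short steps, Python scripts to look and compute and a tool call to move; the robot and the scene stay as the last step left them, time stands still between calls to the robot, and variables do not carry over. Pictures are saved under pics/ and viewed, at most 10 in all, crops included, and the job is handed in when it is done.

Besides the shell and the picture viewer there is one more tool, called after "Emit:" in YAML: its name, and indented under it one key for each argument. servo_tool: Moves the arm, as the interface text tells. Scaled input: -1 to 1 covers 250 mm each way for a shift and 90 degrees each way for a turn. Its arguments: {"type":"object","properties":{"commands":{"type":"array"},"claw":{"type":"number"},"squeeze":{"type":"number"}},"required":["commands"]}

```bash
ls; mkdir -p pics; cat > h.py <<'E'
import numpy as np, cv2
from scipy.spatial.transform import Rotation as R
from bench import r
def T(cam):
    m=r.camera_model(cam)
    if 'extrinsics' in m: return m,np.array(m['extrinsics'])
    o=r.get_obs(); E=np.eye(4);E[:3,:3]=R.from_rotvec(o['orientation']).as_matrix();E[:3,3]=o['tcp_pos']
    return m,E@np.array(m['hand_eye'])
def cloud(cam):
    m,E=T(cam); im,d=r.grab_frame(cam)
    v,u=np.mgrid[:400,:640]
    P=np.stack([(u-m['cx'])/m['fx']*d,(v-m['cy'])/m['fy']*d,d],-1)@E[:3,:3].T+E[:3,3]
    P[d==0]=np.nan
    return im,d,P
def save(n,im): cv2.imwrite('pics/'+n,cv2.cvtColor(im,cv2.COLOR_RGB2BGR))
E
python3 - <<'E'
from h import *
for c in ['top','scene']:
    im,d,P=cloud(c); save(c+'0.png',im); np.savez(c+'0',im=im,P=P)
    for t in ['rest','stop','rail_mid','charcoal','charcoal_mid','white_mid','red_mid','tweezers','jar','dish']:
        for q in r.mark_of(c,t)[:4]:
            u,v=np.round(q['uv']).astype(int)
            p=P[v,u] if 0<=v<400 and 0<=u<640 else None
            print(c,t,u,v,round(q['confidence'],2),np.round(p,3))
o=r.get_obs();print(o, r.tcp_to_tips)
E
```

```text
pics
top rest 312 178 0.86 [ 0.614 -0.031  0.075]
top rest 397 229 0.49 [ 0.442 -0.321  0.027]
top rest 255 260 0.33 [0.341 0.167 0.002]
top stop 265 176 0.7 [0.622 0.125 0.068]
top rail_mid 315 166 0.61 [ 0.649 -0.041  0.103]
top charcoal 277 176 0.61 [0.619 0.083 0.096]
top charcoal_mid 274 177 0.68 [0.616 0.093 0.09 ]
top white_mid 208 231 0.92 [0.442 0.323 0.025]
top white_mid 178 251 0.54 [0.376 0.423 0.022]
top red_mid 397 227 0.81 [ 0.449 -0.322  0.024]
top red_mid 448 269 0.74 [ 0.305 -0.49   0.032]
top red_mid 401 275 0.71 [ 0.288 -0.328  0.035]
top tweezers 298 238 0.49 [0.414 0.019 0.002]
top jar 184 178 0.78 [0.619 0.393 0.062]
top dish 411 180 0.57 [ 0.613 -0.379  0.006]
scene rest 337 259 0.74 [ 0.626 -0.042  0.009]
scene stop 376 223 0.57 [0.658 0.084 0.104]
scene stop 341 205 0.31 [ 0.43   0.155 -0.001]
scene rail_mid 376 226 0.69 [0.659 0.084 0.093]
scene rail_mid 340 204 0.57 [ 0.424  0.156 -0.   ]
scene charcoal 366 228 0.92 [0.641 0.06  0.086]
scene charcoal_mid 366 220 0.7 [0.623 0.077 0.097]
scene charcoal_mid 373 189 0.64 [0.457 0.288 0.023]
scene white_mid 376
[... 513 characters left out ...]
]
{'clock': 1.1, 'joints': array([ 1.14490078,  0.47700238,  0.02239591,  1.55540132, -0.0115155 ,
        1.10932113, -0.0830827 ]), 'qvel': array([0.00019171, 0.00088088, 0.00011966, 0.00087868, 0.00119227,
       0.00092967, 0.0002315 ]), 'tau': array([ 1.23738479e-03, -5.96341538e+01,  1.60712734e+00, -2.81547064e+01,
        1.25909256e-02,  1.58525167e-03,  1.31830325e-05]), 'tcp_pos': array([ 0.21093477, -0.641204  ,  0.22070567]), 'orientation': array([-3.10200718e+00, -4.97081421e-01, -4.31550892e-05]), 'contact_force': array([-0.15196331,  0.86158526,  0.72866601]), 'moment': array([0.00217682, 0.0166471 , 0.01278918]), 'gripper_force': 0.0, 'grip_width': 0.08572454787555606} 0.019
```

```bash
python3 - <<'E'
from h import *
im=np.load('top0.npz')['im']
save('topc.png',cv2.resize(im[130:310,150:490],None,fx=2.35,fy=2.35,interpolation=cv2.INTER_CUBIC))
E
```

```text
(no output)
```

View pics/topc.png

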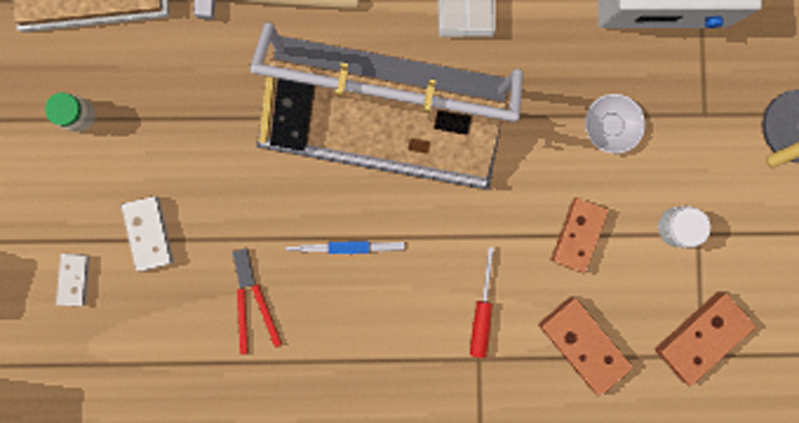

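View pics/scene0.png

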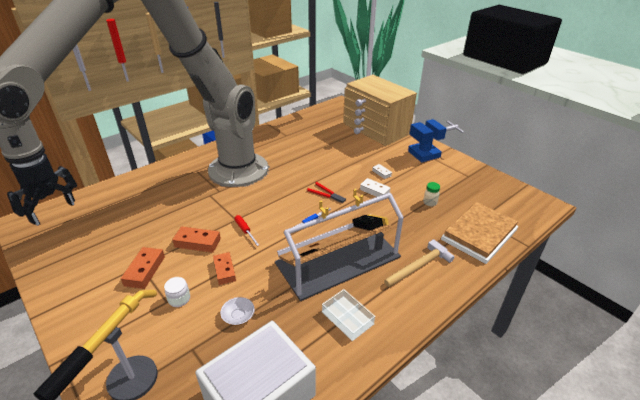

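White candidates: top px (208,231), the larger, and (178,251), the smaller; the job needs the larger. Red candidates: (397,227), the smallest, and (448,269) and (401,275), both bigger; the job needs (397,227). The tweezers are at about (298,235). The rest is yawed about -10°, with the black block next to the stop.

```bash
python3 - <<'E'
from h import *
z=np.load('top0.npz');im=z['im'];P=z['P']
def rect(m,n):
    pts=P[m][:,:2].astype(np.float32)
    (c,s,a)=cv2.minAreaRect(pts*1000); print(n,m.sum(),np.round(c),np.round(s),round(a,1),'z',np.round(np.nanmedian(P[m][:,2]),4))
hsv=cv2.cvtColor(im,cv2.COLOR_RGB2HSV)
for n,(u,v) in dict(white=(208,231),white_s=(178,251),red=(397,227),redb=(448,269),redc=(401,275)).items():
    m=np.zeros((400,640),bool);m[v-26:v+26,u-26:u+26]=1
    m&=(P[...,2]>0.012)
    l,lab=cv2.connectedComponents(m.astype(np.uint8)); k=lab[v,u]; rect(lab==k,n)
m=(hsv[...,0]>95)&(hsv[...,0]<125)&(hsv[...,1]>140);m[:225]=0;m[245:]=0;m[:,:280]=0;m[:,320:]=0
rect(m,'blue')
b=np.zeros_like(m);b[225:246,268:326]=1
g=b&(P[...,2]>0.004); rect(g,'tweez')
# shelf plane
for n,(u0,u1,v0,v1) in dict(shelf=(290,330,175,190)).items():
    Q=P[v0:v1,u0:u1].reshape(-1,3);c=np.median(Q,0)
    w=np.linalg.svd(Q-Q.mean(0))[2][2]; w*=np.sign(w[2]); print('plane',Q.mean(0),w,np.degrees(np.arccos(w[2])),np.degrees(np.arctan2(w[1],w[0])), (Q-Q.mean(0))@w)if 0 else print(Q.mean(0),w,np.degrees(np.arccos(w[2])),np.degrees(np.arctan2(w[1],w[0])),((Q-Q.mean(0))@w).std())
print('z at dark patch',P[178:186,338:348,2].round(3)[::3,::3], 'brown',P[189:194,324:332,2].round(3)[::2,::3])
print(P[176:200:2,310].round(3))
print(r.camera_model('wrist'))
E
```

```text
white 464 [449. 310.] [100.  52.] 13.2 z 0.0269
white_s 256 [384. 416.] [40. 72.] 86.7 z 0.02
red 448 [ 440. -321.] [ 51. 100.] 68.2 z 0.0263
redb 818 [ 289. -499.] [ 68. 130.] 40.5 z 0.034
redc 785 [ 281. -323.] [131.  65.] 38.9 z 0.0344
blue 85 [425.  18.] [55. 14.] 89.5 z 0.0153
tweez 304 [425.  24.] [197.  69.] 89.4 z 0.0091Traceback (most recent call last):
  File "<stdin>", line 18, in <module>
    u, s, vh = gufunc(a, signature=signature)
               ~~~~~~^^^^^^^^^^^^^^^^^^^^^^^^
    raise LinAlgError("SVD did not converge")
numpy.linalg.LinAlgError: SVD did not converge
```

```bash
python3 - <<'E'
from h import *
z=np.load('top0.npz');im=z['im'];P=z['P']
ok=np.isfinite(P).all(-1)
Q=P[176:192,290:332];Q=Q[ok[176:192,290:332]]
for _ in range(4):
    c=Q.mean(0);w=np.linalg.svd(Q-c)[2][2]; w*=np.sign(w[2]); e=(Q-c)@w; print(len(Q),e.std()); Q=Q[abs(e)<2.5*e.std()]
print('shelf',c.round(4),w.round(4),np.degrees(np.arccos(w[2])),np.degrees(np.arctan2(w[1],w[0])))
# rail: points with z 0.18..0.205 
m=ok&(P[...,2]>0.175)&(P[...,2]<0.215)&(P[...,0]>0.5)&(P[...,0]<0.8)&(abs(P[...,1])<0.3)
Q=P[m];print('rail',len(Q)); l=cv2.fitLine(Q[:,:2].astype(np.float32),cv2.DIST_HUBER,0,0.001,0.001).ravel();print(l, np.degrees(np.arctan2(l[1],l[0])),np.percentile(Q[:,2],[5,50,95]))
t=(Q[:,:2]-l[2:])@l[:2];print('ext',l[2:]+l[:2]*t.min(),l[2:]+l[:2]*t.max())
m=ok&(P[...,2]>0.222)&(P[...,2]<0.27)&(P[...,0]>0.5)&(P[...,0]<0.8)&(abs(P[...,1])<0.3)
print('prongs',P[m].round(3).tolist(), np.argwhere(m)[:, ::-1].tolist())
# charcoal top
hs=im.max(-1)
m=ok&(hs<60);m[:163]=0;m[194:]=0;m[:,:264]=0;m[:,285:]=0
Q=P[m];print('char',len(Q),Q.mean(0))
np.set_printoptions(suppress=True)
print('z patch',P[180:184,338:348:3,2].round(3),'brown',P[189:194:2,324:332:3,2].round(3))
m=r.camera_model('wrist');print(np.array(m['hand_eye']).round(4).tolist(),m['fx'],m['cx'],m['cy']);m=r.camera_model('top');print(m['fx'],np.array(m['extrinsics']).round(3).tolist())
E
```

```text
667 0.009636454230716535
663 0.0022622827799295264
655 0.002165383449572014
652 0.0021380313008804485
shelf [ 0.5966 -0.0255  0.0645] [-0.4898  0.0932  0.8668] 29.90719504344613 169.22403084384771
rail 592
[ 0.18133606  0.9834212   0.6240832  -0.05264407] 79.55241 [0.18251182 0.19571184 0.19997348]
ext [ 0.59576254 -0.20623268] [0.65888961 0.13611786]
prongs [[0.653, 0.019, 0.243], [0.654, 0.017, 0.237], [0.654, 0.014, 0.239], [0.651, 0.019, 0.238], [0.651, 0.014, 0.239], [0.651, 0.02, 0.224], [0.651, 0.017, 0.225], [0.651, 0.014, 0.224], [0.648, 0.017, 0.222], [0.648, 0.014, 0.223], [0.642, 0.02, 0.222], [0.636, 0.023, 0.223], [0.633, -0.09, 0.239], [0.632, -0.092, 0.243], [0.633, -0.095, 0.239], [0.632, -0.087, 0.231], [0.63, -0.09, 0.237], [0.63, -0.092, 0.241], [0.63, -0.091, 0.222], [0.629, -0.093, 0.227], [0.622, 0.025, 0.242], [0.622, 0.022, 0.243], [0.622, 0.019, 0.241], [0.624, -0.094, 0.223], [0.619, 0.025, 0.242], [0.619, 0.022, 0.241], [0.619, 0.02, 0.24], [0.621, -0.088, 0.224], [0.618, 0.023, 0.228], [0.618, 0.02, 0.228], [0.618, -0.088, 0.223], [0.618, -0.091, 0.223], 
[... 593 characters left out ...]
 170], [332, 170], [333, 170], [333, 171], [331, 174], [332, 174], [331, 175], [332, 175], [333, 175], [330, 176], [331, 176], [332, 176], [332, 177]]
char 416 [0.61134067 0.09374266 0.08945633]
z patch [[0.084 0.082 0.082 0.08 ]
 [0.079 0.079   nan 0.081]
 [0.079 0.072 0.079 0.076]
 [0.075 0.077 0.075 0.078]] brown [[0.06  0.058 0.057]
 [0.057 0.056 0.059]
 [0.05  0.056 0.051]]
[[0.0006, -0.9591, -0.2832, 0.0722], [1.0, 0.0008, -0.0006, -0.0004], [0.0008, -0.2832, 0.9591, -0.1521], [0.0, 0.0, 0.0, 1.0]] 343.32856440015104 320.2161931486982 198.8545435004111
372.12289285911413 [[-0.01, -0.998, 0.069, 0.458], [-1.0, 0.008, -0.023, -0.016], [0.023, -0.069, -0.997, 1.298], [0.0, 0.0, 0.0, 1.0]]
```

```bash
cat >> h.py <<'E'
def Rot(yaw,tilt=0):
    return R.from_euler('z',yaw,degrees=True)*R.from_euler('x',180,degrees=True)*R.from_euler('y',tilt,degrees=True)
def rel(p,Rm,name=''):
    o=r.get_obs();R0=R.from_rotvec(o['orientation'])
    d=R0.inv().apply(np.array(p)-o['tcp_pos'])/.25; a=(R0.inv()*Rm).as_rotvec(degrees=True)/90
    print(name,'shift',d.round(4).tolist(),'turn',a.round(4).tolist(),'t',o['clock'],'|mm',np.linalg.norm(d*250).round(),'deg',np.linalg.norm(a*90).round(1))
E
python3 - <<'E'
from h import *
rel([.44,-.321,.17],Rot(-21.8))
E
```

```text
shift [1.2706, -0.9304, 0.2029] turn [-0.0, -0.0, 0.4445] t 1.1 |mm 397.0 deg 40.0
```

Emit:
servo_tool:
  commands:
    - [[0.9,-0.66,0.1],[0,0,0.445]]
    - [[0.9,-0.66,0.1],[0,0,0.445]]
    - [[0.9,-0.66,0.1],[0,0,0.445]]
    - [[0.9,-0.66,0.1],[0,0,0.445]]
    - [[0.9,-0.66,0.1],[0,0,0.445]]
    - [[0.9,-0.66,0.1],[0,0,0.445]]
    - [[0.9,-0.66,0.1],[0,0,0.445]]
  claw: 0
  squeeze: 40

```text
clock: 1.8
tcp_pos: [0.3772, -0.4089, 0.1954]
orientation: [-3.085, 0.581, -0.001]
contact_force: [0.3, -0.2, 1.4]
grip_width: 0.0854
gripper_force: 0.0
```

```bash
python3 - <<'E'
from h import *
rel([.44,-.321,.17],Rot(-21.8))
E
```

```text
shift [0.1062, -0.4187, 0.1029] turn [-0.0018, -0.0001, 0.0053] t 1.8 |mm 111.0 deg 0.5
```

Emit:
servo_tool:
  commands:
    - [[0.106,-0.42,0.1],[0,0,0.005]]
    - [[0.106,-0.42,0.1],[0,0,0.005]]
    - [[0.106,-0.42,0.1],[0,0,0.005]]
    - [[0.106,-0.42,0.1],[0,0,0.005]]
    - [[0.106,-0.42,0.1],[0,0,0.005]]
    - [[0.106,-0.42,0.1],[0,0,0.005]]

```text
clock: 2.4
tcp_pos: [0.4356, -0.3289, 0.1711]
orientation: [3.08, -0.612, 0.0]
contact_force: [0.9, -0.6, -0.1]
grip_width: 0.0854
gripper_force: 0.0
```

```bash
cat >> h.py <<'E'
def top_rect(P,c,z0,z1,rad=.09):
    m=np.isfinite(P).all(-1)&(P[...,2]>z0)&(P[...,2]<z1)&(np.hypot(P[...,0]-c[0],P[...,1]-c[1])<rad)
    n,lab,st,_=cv2.connectedComponentsWithStats(m.astype(np.uint8)); k=1+np.argmax(st[1:,4]); m=lab==k
    (cc,s,a)=cv2.minAreaRect((P[m][:,:2]*1000).astype(np.float32))
    if s[1]>s[0]: a-=90
    print('rect',m.sum(),np.round(cc,1),np.round(s,1),'long yaw',round(a,1),'z',np.nanmedian(P[m][:,2]).round(4)); return m
E
python3 - <<'E'
from h import *
im,d,P=cloud('wrist'); save('w_red.png',im)
o=r.get_obs();print(o['tcp_pos'],o['orientation'],o['clock'])
top_rect(P,(.44,-.321),.018,.035)
m,E=T('wrist')
for q in r.mark_of('wrist','red_mid')[:3]:
    u,v=np.round(q['uv']).astype(int);print(u,v,q['confidence'],P[v,u])
E
```

```text
[ 0.43560497 -0.32870708  0.17109141] [ 3.08027759e+00 -6.12357336e-01  4.76343257e-04] 2.45
rect 6107 [ 440.6 -321.1] [49.6 99.8] long yaw -21.7 z 0.0249
543 250 0.74 [ 0.29860425 -0.49455564  0.03267452]
373 316 0.66 [ 0.29307034 -0.32541546  0.03388634]
311 177 0.65 [ 0.44259653 -0.32254316  0.0252379 ]
```

View pics/w_red.png

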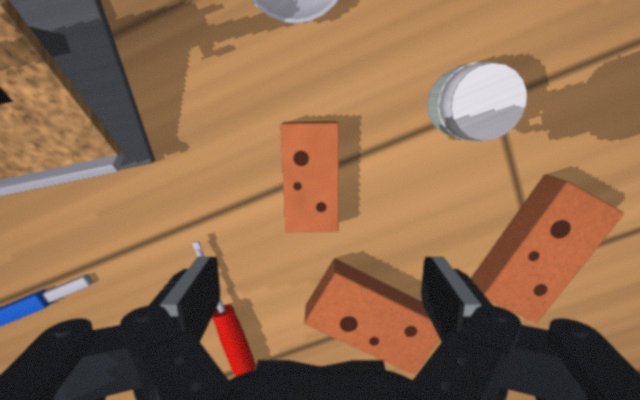

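The smallest red block is at px (311,177), measured 100x50x25 mm and aligned with the gripper. The two larger reds are at (373,316) and (543,250). I'm descending on the small one.

```bash
python3 - <<'E'
from h import *
rel([.4406,-.3211,.023],Rot(-21.7))
E
```

```text
shift [0.0062, -0.0347, 0.5923] turn [0.0005, -0.0003, -0.0085] t 2.5 |mm 148.0 deg 0.8
```

Emit:
servo_tool:
  commands:
    - [[0.006,-0.035,0.15],[0,0,0]]
    - [[0.006,-0.035,0.3],[0,0,0]]
    - [[0.006,-0.035,0.42],[0,0,0]]
    - [[0.006,-0.035,0.5],[0,0,0]]
    - [[0.006,-0.035,0.55],[0,0,0]]
    - [[0.006,-0.035,0.575],[0,0,0]]
    - [[0.006,-0.035,0.59],[0,0,0]]
    - [[0.006,-0.035,0.59],[0,0,0]]
    - [[0.006,-0.035,0.59],[0,0,0]]

```text
clock: 3.4
tcp_pos: [0.442, -0.3195, 0.0241]
orientation: [3.082, -0.607, 0.002]
contact_force: [-0.3, -1.0, -1.0]
grip_width: 0.0854
gripper_force: 0.0
```

Emit:
servo_tool:
  commands:
    - [[0,0,0],[0,0,0]]
    - [[0,0,0],[0,0,0]]
    - [[0,0,0],[0,0,0]]
    - [[0,0,0],[0,0,0]]
    - [[0,0,0],[0,0,0]]
    - [[0,0,0],[0,0,0]]
    - [[0,0,0],[0,0,0]]
    - [[0,0,0],[0,0,0]]
  claw: 1
  squeeze: 30

```text
clock: 4.2
tcp_pos: [0.4415, -0.319, 0.0232]
orientation: [-3.082, 0.607, -0.0]
contact_force: [-0.2, -0.4, -0.6]
grip_width: 0.0002
gripper_force: 0.0
```

The gripper shut without holding the block, so I'm looking.

```bash
python3 - <<'E'
from h import *
im,d,P=cloud('wrist'); im2,d2,P2=cloud('top')
save('miss.png',np.vstack([im,cv2.resize(im2[190:300,340:516],(640,400))])[::1][:800,:]) 
save('miss.png',cv2.resize(np.hstack([im,cv2.resize(im2[190:300,340:516],(640,400))]),(800,250)))
top_rect(P2,(.44,-.321),.018,.04)
print(r.get_obs())
E
```

```text
rect 156 [ 413.4 -309.1] [51.1 42.4] long yaw 66.6 z 0.0263
{'clock': 4.3, 'joints': array([ 0.50590266,  0.53683732,  0.00674324,  2.01213401, -0.00621665,
        0.59259612, -1.44300816]), 'qvel': array([ 5.72960665e-04, -1.84830490e-03,  9.62350682e-05, -6.38714226e-04,
        7.49871606e-04, -1.76144994e-06, -1.00682007e-03]), 'tau': array([-1.16649899e-03, -5.26730776e+01,  1.52731910e+00, -1.75569195e+01,
        7.65895005e-03,  1.59175910e-03,  1.12512888e-05]), 'tcp_pos': array([ 0.44151246, -0.31904241,  0.02320918]), 'orientation': array([-3.08232780e+00,  6.07294068e-01, -7.73765434e-05]), 'contact_force': array([ 0.90102942, -0.1171936 , -0.01736732]), 'moment': array([ 0.00907199,  0.01325105, -0.00283046]), 'gripper_force': 0.0, 'grip_width': 9.395806701487809e-05}
```

View pics/miss.png

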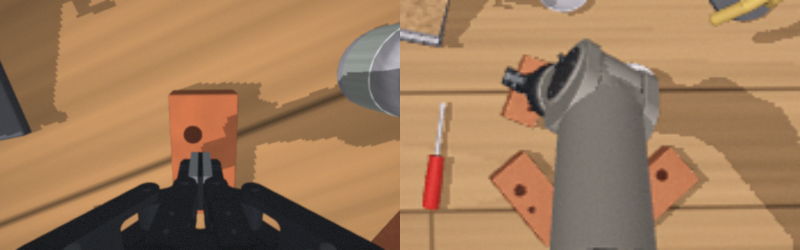

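```bash
python3 - <<'E'
from h import *
im,d,P=cloud('wrist')
np.set_printoptions(suppress=True)
for v in range(225,300,6): print(v,P[v,308:334:5].round(3).tolist(),d[v,320].round(3))
m,E=T('wrist')
tp=np.array([[0,0,.019],[0,0,0]]); o=r.get_obs()
for t in tp:
    w=R.from_rotvec(o['orientation']).apply(t)+o['tcp_pos']; c=np.linalg.inv(E)@np.r_[w,1]; print('proj',w,m['fx']*c[0]/c[2]+m['cx'],m['fy']*c[1]/c[2]+m['cy'],c[2])
E
```

```text
225 [[0.457, -0.319, 0.025], [0.457, -0.321, 0.025], [0.456, -0.323, 0.026], [0.455, -0.325, 0.025], [0.454, -0.327, 0.025], [0.453, -0.33, 0.025]] 0.161
231 [[0.455, -0.318, 0.025], [0.454, -0.32, 0.026], [0.453, -0.322, 0.025], [0.452, -0.324, 0.025], [0.451, -0.326, 0.025], [0.45, -0.329, 0.026]] 0.162
237 [[0.452, -0.317, 0.025], [0.451, -0.319, 0.024], [0.45, -0.321, 0.025], [0.449, -0.323, 0.025], [0.448, -0.325, 0.025], [0.447, -0.327, 0.025]] 0.161
243 [[0.454, -0.318, 0.037], [0.453, -0.32, 0.037], [0.452, -0.322, 0.037], [0.451, -0.324, 0.037], [0.45, -0.326, 0.037], [0.45, -0.328, 0.037]] 0.149
249 [[0.454, -0.318, 0.044], [0.453, -0.32, 0.044], [0.452, -0.322, 0.044], [0.451, -0.324, 0.043], [0.45, -0.326, 0.043], [0.45, -0.328, 0.043]] 0.144
255 [[0.453, -0.318, 0.049], [0.453, -0.32, 0.049], [0.452, -0.322, 0.049], [0.451, -0.324, 0.049], [0.451, -0.326, 0.05], [0.45, -0.328, 0.05]] 0.138
261 [[0.454, -0.319, 0.056], [0.453, -0.32, 0.054], [0.452, -0.322, 0.054], [0.451, -0.324, 0.053], [0.451, -0.326, 0.055], [0.45, -0.327, 0.054]] 0.133
267 [[0.454, -0.319, 0.059], [0
[... 382 characters left out ...]
0.325, 0.068], [0.45, -0.327, 0.068]] 0.12
285 [[0.454, -0.319, 0.074], [0.452, -0.32, 0.07], [0.451, -0.322, 0.07], [0.451, -0.323, 0.071], [0.45, -0.325, 0.071], [0.451, -0.327, 0.074]] 0.118
291 [[0.454, -0.319, 0.076], [0.454, -0.321, 0.078], [0.449, -0.321, 0.07], [0.448, -0.322, 0.07], [0.451, -0.325, 0.077], [0.452, -0.327, 0.079]] 0.119
297 [[0.455, -0.32, 0.082], [0.454, -0.321, 0.082], [0.447, -0.32, 0.071], [0.446, -0.322, 0.071], [0.452, -0.325, 0.081], [0.452, -0.327, 0.082]] 0.121
proj [ 0.44146591 -0.31905574  0.00418423] 321.11850421694896 236.79363482340088 0.18449001000727414
proj [ 0.44146639 -0.31905585  0.02318423] 321.2108143655287 252.07651640945392 0.16626996216634332
```

Emit:
servo_tool:
  commands:
    - [[0,0,-0.05],[0,0,0]]
    - [[0,0,-0.05],[0,0,0]]
    - [[0,0,-0.05],[0,0,0]]
    - [[0,0,-0.05],[0,0,0]]
    - [[0,0,-0.05],[0,0,0]]
    - [[0,0,-0.05],[0,0,0]]
    - [[0,0,-0.05],[0,0,0]]
  claw: 0

```text
clock: 5.05
tcp_pos: [0.4414, -0.319, 0.0355]
orientation: [-3.082, 0.607, 0.0]
contact_force: [0.6, -0.6, -0.4]
grip_width: 0.0855
gripper_force: 0.0
```

```bash
python3 - <<'E'
from h import *
im,d,P=cloud('wrist')
o=r.get_obs();print(o['tcp_pos'],o['grip_width'],r.tcp_to_tips)
Q=R.from_rotvec(o['orientation']).inv().apply(P.reshape(-1,3)-o['tcp_pos']).reshape(400,640,3)
# finger pixels: near tool, x in 0..0.03,
m=(Q[...,2]<.01)&(Q[...,0]>-.03)&(Q[...,0]<.03)
print('tip zmax',np.nanpercentile(Q[m][:,2],[50,95,99,99.9]))
for s in(-1,1):
    k=m&(np.sign(Q[...,1])==s)&(Q[...,2]>-.04); print(s,k.sum(),np.nanpercentile(Q[k],[1,50,99],axis=0).round(4).tolist())
top_rect(P,(.44,-.321),.018,.035)
E
```

```text
[ 0.44141019 -0.31899183  0.03556567] 0.08538056131396789 0.019
tip zmax [-0.07996575 -0.02916681  0.00988513  0.00999059]
-1 2009 [[-0.028, -0.0558, -0.0397], [0.0062, -0.0429, -0.0269], [0.0284, -0.0001, 0.01]]
1 2025 [[-0.0286, 0.0005, -0.0398], [0.0048, 0.0422, -0.0265], [0.0285, 0.0551, 0.01]]
rect 17543 [ 440.2 -321.1] [ 50.2 101.1] long yaw -21.7 z 0.0249
```

The fingertips sit about 30 mm farther back than stated: 11 mm behind the reported TCP when shut and 24 mm when open. I'm correcting for this and going down again.

```bash
python3 - <<'E'
from h import *
rel([.4404,-.3211,-.012],Rot(-21.7))
E
```

```text
shift [-0.0005, 0.0093, 0.1903] turn [-0.0, 0.0002, -0.0066] t 5.1 |mm 48.0 deg 0.6
```

Emit:
servo_tool:
  commands:
    - [[0,0.009,0.06],[0,0,-0.006]]
    - [[0,0.009,0.11],[0,0,-0.006]]
    - [[0,0.009,0.15],[0,0,-0.006]]
    - [[0,0.009,0.175],[0,0,-0.006]]
    - [[0,0.009,0.19],[0,0,-0.006]]
    - [[0,0.009,0.19],[0,0,-0.006]]
    - [[0,0.009,0.19],[0,0,-0.006]]

```text
clock: 5.8
tcp_pos: [0.4408, -0.3212, -0.0116]
orientation: [3.085, -0.593, 0.001]
contact_force: [0.5, 0.1, 0.0]
grip_width: 0.0852
gripper_force: 0.0
```

Emit:
servo_tool:
  commands:
    - [[0,0,0],[0,0,0]]
    - [[0,0,0],[0,0,0]]
    - [[0,0,0],[0,0,0]]
    - [[0,0,0],[0,0,0]]
    - [[0,0,0],[0,0,0]]
    - [[0,0,0],[0,0,0]]
  claw: 1
  squeeze: 30

```text
clock: 6.4
tcp_pos: [0.4409, -0.3214, -0.0113]
orientation: [3.085, -0.593, 0.001]
contact_force: [-1.9, 0.8, 5.2]
grip_width: 0.0495
gripper_force: 32.4
```

Emit:
servo_tool:
  commands:
    - [[0,0,-0.04],[0,0,0]]
    - [[0,0,-0.15],[0,0,0]]
    - [[0,0,-0.35],[0,0,0]]
    - [[0,0,-0.55],[0,0,0]]
    - [[0,0,-0.65],[0,0,0]]
    - [[0,0,-0.65],[0,0,0]]

```text
clock: 7.0
tcp_pos: [0.4428, -0.3225, 0.1552]
orientation: [3.083, -0.593, 0.012]
contact_force: [0.1, -0.5, -2.3]
grip_width: 0.0493
gripper_force: 32.4
```

```bash
python3 - <<'E'
from h import *
print(r.get_obs()['tcp_pos'],r.get_obs()['grip_width'])
rel([.525,-.079,.145],Rot(-10.6,30))
E
```

```text
[ 0.44275686 -0.3224732   0.15517747] 0.049318868930034135
 shift [-0.056, -1.0265, 0.0392] turn [0.0336, 0.3274, -0.1209] t 7.0 |mm 257.0 deg 31.6
```

Emit:
servo_tool:
  commands:
    - [[-0.05,-0.2,0],[0.03,0.08,-0.03]]
    - [[-0.056,-0.4,0],[0.034,0.16,-0.06]]
    - [[-0.056,-0.6,0],[0.034,0.24,-0.12]]
    - [[-0.056,-0.8,0.02],[0.034,0.327,-0.121]]
    - [[-0.056,-1.0,0.035],[0.034,0.327,-0.121]]
    - [[-0.056,-1.0,0.035],[0.034,0.327,-0.121]]
    - [[-0.056,-1.0,0.035],[0.034,0.327,-0.121]]
    - [[-0.056,-1.0,0.035],[0.034,0.327,-0.121]]

```text
clock: 7.8
tcp_pos: [0.5112, -0.1055, 0.14]
orientation: [2.979, -0.288, 0.767]
contact_force: [1.3, -0.5, -3.3]
grip_width: 0.0497
gripper_force: 32.6
```

```bash
python3 - <<'E'
from h import *
import time
o=r.get_obs();print(o['tcp_pos'],o['orientation'],o['clock'],o['qvel'].max())
im,d,P=cloud('wrist'); save('w_slope.png',im); np.savez('wslope',im=im,d=d,P=P)
rel([.525,-.079,.145],Rot(-10.6,30))
E
```

```text
[ 0.51121572 -0.10554174  0.14004392] [ 2.97853006 -0.28801253  0.76658375] 7.8 1.4737263939545977
 shift [0.0333, -0.0761, -0.0006] turn [-0.0016, 0.0101, -0.0004] t 7.85 |mm 21.0 deg 0.9
```

View pics/w_slope.png

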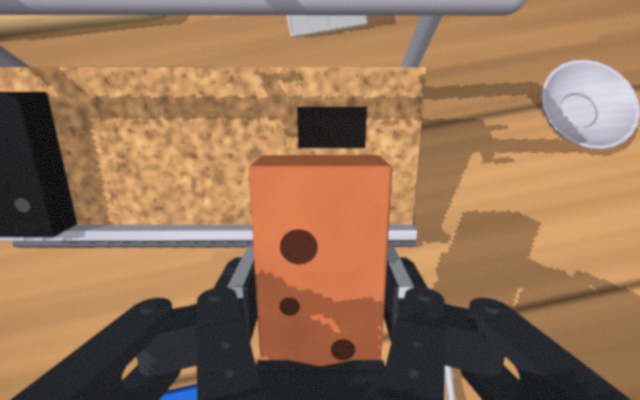

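```bash
python3 - <<'E'
from h import *
o=r.get_obs();print(o['tcp_pos'],abs(o['qvel']).max())
im,d,P=cloud('wrist'); np.savez('wslope',im=im,d=d,P=P)
print(r.get_obs()['tcp_pos'])
ok=np.isfinite(P).all(-1)
hsv=cv2.cvtColor(im,cv2.COLOR_RGB2HSV)
# shelf points near nominal plane
n=np.array([-.4898,.0932,.8668]);c=np.array([.5966,-.0255,.0645])
m=ok&(abs((P-c)@n)<.006)&(P[...,2]>.035)&(P[...,0]>.5)&(P[...,0]<.72)&(abs(P[...,1]+.03)<.2)
for _ in range(5):
    Q=P[m];c=Q.mean(0);n=np.linalg.svd(Q-c,full_matrices=False)[2][2];n*=np.sign(n[2]);m=ok&(abs((P-c)@n)<.003)&(P[...,2]>.03)&(P[...,0]>.5)&(P[...,0]<.72)&(abs(P[...,1]+.03)<.2)
print('plane',m.sum(),c,n,np.degrees(np.arccos(n[2])),np.degrees(np.arctan2(-n[1],-n[0])))
# slope coords with provisional yaw
ux=np.array([0,0,1.])-n*n[2];ux/=np.linalg.norm(ux);uy=np.cross(n,ux)
S=np.stack([(P-c)@ux,(P-c)@uy,(P-c)@n],-1)
np.savez('slopefit',c=c,n=n,ux=ux,uy=uy)
# shelf top edge / bottom: at several y, extent of on-plane x
for y in np.arange(-.13,.05,.03):
    k=m&(abs(S[...,1]-y)<.004); x=S[k][:,0]
    l=ok&(abs(S[...,1]-y)<.004)&(S[...,2]>.008)&(S[...,2]<.016)&(S[...,0]<0)
    print(round(y,3),'shelf x',np.percentile(x,[.5,99.5]).round(4) if len(x)>20 else None,'ledge x',np.percentile(S[l][:,0],[2,50,98]).round(4) if l.sum()>5 else None, np.percentile(S[l][:,2],95).round(4) if l.sum()>5 else None)
k=m&(abs(S[...,0])<.04);print('right end y',np.percentile(S[k][:,1],[.1,1]))
# black top
b=ok&(im.max(-1)<75)&(S[...,2]>.02)&(S[...,2]<.03);b[:, 120:]=0;print('black',b.sum(),np.percentile(S[b],[1,99],axis=0).round(4), np.median(S[b][:,2]))
E
```

```text
[ 0.51444046 -0.09637606  0.14076657] 0.49367810605909646
[ 0.51390169 -0.09857416  0.14086322]
plane 47937 [ 0.61247322 -0.04927674  0.07385731] [-0.48930134  0.09459282  0.86696966] 29.89161814903364 -10.941571097845815
-0.13 shelf x [-0.0699  0.0457] ledge x [-0.0775 -0.0727 -0.0696] 0.0138
-0.1 shelf x [-0.0124  0.046 ] ledge x None None
-0.07 shelf x [-0.0125  0.0458] ledge x None None
-0.04 shelf x [-0.0126  0.0457] ledge x None None
-0.01 shelf x [-0.0696  0.0455] ledge x [-0.1776 -0.1663 -0.0696] 0.0152
0.02 shelf x [-0.0698  0.046 ] ledge x [-0.0768 -0.0725 -0.0694] 0.0139
right end y [-0.14724622 -0.14505508]
black 8411 [[-0.0677  0.1151  0.0205]
 [ 0.0285  0.1614  0.0275]] 0.025875002080332585
```

```bash
cat >> h.py <<'E'
try:
    f=np.load('slopefit.npz'); ux,uy,nn=f['ux'],f['uy'],f['n']; S0=f['c']-.070*ux+.0185*uy
    RS=R.from_matrix(np.stack([ux,-uy,-nn],1))
except FileNotFoundError: pass
def slope(x,y,z): return S0+ux*x/1000+uy*y/1000+nn*z/1000
def inslope():
    o=r.get_obs(); return np.array([(o['tcp_pos']-S0)@a for a in(ux,uy,nn)])*1000
def held(P=None):
    o=r.get_obs()
    if P is None: P=cloud('wrist')[2]
    Q=R.from_rotvec(o['orientation']).inv().apply(P.reshape(-1,3)-o['tcp_pos']).reshape(400,640,3)
    m=np.isfinite(Q).all(-1)&(abs(Q[...,2]+.037)<.005)&(abs(Q[...,0])<.065)&(abs(Q[...,1])<.025)
    q=Q[m];c=q.mean(0);w=np.linalg.svd(q-c,full_matrices=False)[2][2];w*=np.sign(w[2])
    (cc,s,a)=cv2.minAreaRect((q[:,:2]*1000).astype(np.float32)); print('held n',m.sum(),'xmax',np.percentile(q[:,0],99.7).round(4),'ymid',q[:,1].min().round(4),q[:,1].max().round(4),'z0',(c[2]+(w[0]*c[0]+w[1]*c[1])/w[2]).round(4),'tilt deg',np.degrees(w[:2]).round(2),'rect',np.round(cc,1),np.round(s,1),round(a,1))
E
python3 - <<'E'
from h import *
print(S0, np.degrees(np.arctan2(uy[1],uy[0])))
held()
print(inslope(),[np.dot(np.array([.626,-.035,.22])-S0,a).round(4) for a in (ux,uy,nn)])
rel(slope(58,-65,4),RS)
E
```

```text
[ 0.55640002 -0.01959401  0.03897205] 79.05842890215419
held n 26169 xmax 0.0492 ymid -0.025 0.025 z0 -0.0364 tilt deg [-0.27 -0.  ] rect [ 7.5 -0. ] [50.  83.9] 90.0
[ 27.27801994 -88.40069605 101.71654924] [np.float64(0.152), np.float64(-0.0019), np.float64(0.1214)]
 shift [0.1302, -0.0927, 0.3887] turn [0.0003, 0.0106, 0.0056] t 7.95 |mm 105.0 deg 1.1
```

Emit:
servo_tool:
  commands:
    - [[0.126,-0.093,0.15],[0,0.011,0.005]]
    - [[0.126,-0.093,0.25],[0,0.011,0.005]]
    - [[0.126,-0.093,0.33],[0,0.011,0.005]]
    - [[0.126,-0.093,0.36],[0,0.011,0.005]]
    - [[0.126,-0.093,0.37],[0,0.011,0.005]]
    - [[0.126,-0.093,0.37],[0,0.011,0.005]]
    - [[0.126,-0.093,0.37],[0,0.011,0.005]]

```text
clock: 8.65
tcp_pos: [0.5932, -0.0988, 0.0909]
orientation: [2.984, -0.291, 0.76]
contact_force: [-0.4, 0.6, -2.2]
grip_width: 0.0498
gripper_force: 32.9
```

```bash
python3 - <<'E'
from h import *
o=r.get_obs();print(inslope(),o['contact_force']); rel(slope(57,-65,-10.4),RS)
E
```

```text
[ 70.24758403 -70.77383475  19.5030866 ] [-0.44067633  0.63589112 -2.21266709]
 shift [-0.0503, -0.0232, 0.1207] turn [0.0016, 0.0146, -0.0019] t 8.65 |mm 33.0 deg 1.3
```

Emit:
servo_tool:
  commands:
    - [[0,0,0],[0,0,0]]
    - [[0,0,0],[0,0,0]]
    - [[0,0,0],[0,0,0]]

```text
clock: 8.95
tcp_pos: [0.594, -0.0982, 0.0909]
orientation: [2.984, -0.289, 0.761]
contact_force: [-0.0, -0.6, -2.3]
grip_width: 0.0496
gripper_force: 32.9
```

```bash
python3 - <<'E'
from h import *
o=r.get_obs();print(inslope(),o['contact_force'],abs(o['qvel']).max()); rel(slope(57,-65,-10.4),RS)
E
```

```text
[ 70.81561277 -70.00921216  19.1903711 ] [-0.04702337 -0.63080131 -2.33645038] 0.004770984094067156
 shift [-0.0526, -0.0202, 0.1195] turn [0.0012, 0.0143, -0.0011] t 8.95 |mm 33.0 deg 1.3
```

Emit:
servo_tool:
  commands:
    - [[-0.03,-0.012,0.03],[0,0.014,0]]
    - [[-0.053,-0.02,0.06],[0,0.014,0]]
    - [[-0.053,-0.02,0.08],[0,0.014,0]]
    - [[-0.053,-0.02,0.095],[0,0.014,0]]
    - [[-0.053,-0.02,0.095],[0,0.014,0]]
    - [[-0.053,-0.02,0.095],[0,0.014,0]]
    - [[-0.053,-0.02,0.095],[0,0.014,0]]

```text
clock: 9.65
tcp_pos: [0.601, -0.0966, 0.0802]
orientation: [2.991, -0.284, 0.744]
contact_force: [-0.6, 0.1, -2.3]
grip_width: 0.0494
gripper_force: 32.9
```

```bash
python3 - <<'E'
from h import *
o=r.get_obs();print(inslope(),o['contact_force'],abs(o['qvel']).max()); rel(slope(57,-65,-10.4),RS); held()
E
```

```text
[ 71.18349175 -67.14215915   6.68899834] [-0.58502397  0.06057732 -2.25794022] 0.0032950588123371745
 shift [-0.0544, -0.0086, 0.0702] turn [-0.0, 0.0216, 0.001] t 9.65 |mm 22.0 deg 1.9
held n 22957 xmax 0.0426 ymid -0.025 0.025 z0 -0.0364 tilt deg [-0.13  0.04] rect [4.4 0. ] [77. 50.] 0.0
```

```bash
python3 - <<'E'
from h import *
print(r.get_obs()['joints'])
E
```

```text
[ 0.18182489  0.40291605 -0.20276694  2.20855165  1.25674448  0.16978999
 -2.95837416]
```

```bash
python3 - <<'E'
from h import *
rel([.46,-.12,.17],Rot(-10.9,0))
E
```

```text
shift [-0.3057, 0.1986, -0.5681] turn [0.0003, -0.3106, 0.0006] t 9.7 |mm 169.0 deg 28.0
```

Emit:
servo_tool:
  commands:
    - [[-0.03,0,-0.15],[0,0,0]]
    - [[-0.1,0.05,-0.3],[0,-0.08,0]]
    - [[-0.2,0.1,-0.45],[0,-0.16,0]]
    - [[-0.3,0.2,-0.57],[0,-0.24,0]]
    - [[-0.3,0.2,-0.57],[0,-0.31,0]]
    - [[-0.3,0.2,-0.57],[0,-0.31,0]]
    - [[-0.3,0.2,-0.57],[0,-0.31,0]]
    - [[-0.3,0.2,-0.57],[0,-0.31,0]]

```text
clock: 10.5
tcp_pos: [0.4615, -0.1205, 0.1706]
orientation: [3.126, -0.298, 0.006]
contact_force: [-0.1, 0.9, -1.7]
grip_width: 0.0491
gripper_force: 33.6
```

Emit:
servo_tool:
  commands:
    - [[0,0,0],[0,0,-0.5]]
    - [[0,0,0],[0,0,-1]]
    - [[0,0,0],[0,0,-1]]
    - [[0,0,0],[0,0,-1]]
    - [[0,0,0],[0,0,-1]]
    - [[0,0,0],[0,0,-1]]
    - [[0,0,0],[0,0,-1]]
    - [[0,0,0],[0,0,-1]]
    - [[0,0,0],[0,0,-1]]
    - [[0,0,0],[0,0,-1]]
    - [[0,0,0],[0,0,-1]]
    - [[0,0,0],[0,0,-1]]

```text
clock: 11.7
tcp_pos: [0.4602, -0.1192, 0.17]
orientation: [2.418, 2.004, 0.0]
contact_force: [-0.1, 1.1, -2.9]
grip_width: 0.0496
gripper_force: 33.6
```

Emit:
servo_tool:
  commands:
    - [[0,0,0],[0,0,-0.5]]
    - [[0,0,0],[0,0,-1]]
    - [[0,0,0],[0,0,-1]]
    - [[0,0,0],[0,0,-1]]
    - [[0,0,0],[0,0,-1]]
    - [[0,0,0],[0,0,-1]]
    - [[0,0,0],[0,0,-1]]
    - [[0,0,0],[0,0,-1]]
    - [[0,0,0],[0,0,-1]]
    - [[0,0,0],[0,0,-1]]
    - [[0,0,0],[0,0,-1]]
    - [[0,0,0],[0,0,-1]]
    - [[0,0,0],[0,0,-1]]

```text
clock: 13.0
tcp_pos: [0.4607, -0.1199, 0.1706]
orientation: [0.3, 3.126, -0.002]
contact_force: [-0.2, -0.4, -1.6]
grip_width: 0.0495
gripper_force: 33.6
```

```bash
cat >>h.py <<'E'
try: RF=RS*R.from_euler('z',180,degrees=True)
except NameError: pass
E
python3 - <<'E'
from h import *
print(r.get_obs()['joints'],abs(r.get_obs()['qvel']).max())
rel(slope(50.8,-65,60),RF)
E
```

```text
[ 1.18386976  0.57479966 -1.36455293  2.01192028  0.64377924  1.09381289
  0.90523323] 0.009994587541493682
 shift [-0.3558, 0.207, 0.2173] turn [-0.0007, -0.3315, -0.0001] t 13.0 |mm 116.0 deg 29.8
```

Emit:
servo_tool:
  commands:
    - [[-0.1,0.05,0],[0,-0.08,0]]
    - [[-0.2,0.1,0],[0,-0.16,0]]
    - [[-0.3,0.2,0.05],[0,-0.24,0]]
    - [[-0.356,0.207,0.1],[0,-0.332,0]]
    - [[-0.356,0.207,0.2],[0,-0.332,0]]
    - [[-0.356,0.207,0.217],[0,-0.332,0]]
    - [[-0.356,0.207,0.217],[0,-0.332,0]]
    - [[-0.356,0.207,0.217],[0,-0.332,0]]
    - [[-0.356,0.207,0.217],[0,-0.332,0]]

```text
clock: 13.9
tcp_pos: [0.559, -0.0864, 0.1178]
orientation: [0.249, 2.608, -0.066]
contact_force: [-0.3, 0.4, -2.8]
grip_width: 0.0497
gripper_force: 33.6
```

```bash
python3 - <<'E'
from h import *
o=r.get_obs();print(o['joints'],abs(o['qvel']).max(),inslope(),o['contact_force'])
rel(slope(50.8,-65,0),RF)
E
```

```text
[ 0.86220163  0.44482617 -1.02426751  2.26710901  1.44503895  0.48011565
  0.07534044] 0.008083495083689652 [ 52.4518878  -65.07053208  60.72524089] [-0.34281617  0.35687096 -2.79412667]
 shift [0.0071, 0.0002, 0.2429] turn [0.0003, 0.0013, 0.0002] t 13.9 |mm 61.0 deg 0.1
```

Emit:
servo_tool:
  commands:
    - [[-0.01,0,0.08],[0,0,0]]
    - [[-0.01,0,0.16],[0,0,0]]
    - [[-0.01,0,0.22],[0,0,0]]
    - [[-0.01,0,0.25],[0,0,0]]
    - [[-0.01,0,0.265],[0,0,0]]
    - [[-0.01,0,0.273],[0,0,0]]
    - [[-0.01,0,0.273],[0,0,0]]
    - [[-0.01,0,0.273],[0,0,0]]
    - [[-0.01,0,0.273],[0,0,0]]

```text
clock: 14.8
tcp_pos: [0.5938, -0.0934, 0.0595]
orientation: [0.247, 2.608, -0.068]
contact_force: [-0.2, 0.5, -2.0]
grip_width: 0.0493
gripper_force: 33.6
```

```bash
python3 - <<'E'
from h import *
o=r.get_obs();print(o['joints'],abs(o['qvel']).max(),inslope(),o['contact_force'])
rel(slope(55,-65,-10),RF);held()
E
```

```text
[ 0.77448418  0.6208249  -0.94344667  2.22163884  1.69913306  0.55303719
 -0.10249582] 0.00335884389564762 [ 54.22312973 -65.3510462   -7.51993087] [-0.16694992  0.45592543 -2.04780594]
 shift [-0.0031, 0.0014, 0.0099] turn [-0.0, 0.0009, 0.0012] t 14.8 |mm 3.0 deg 0.1
held n 26157 xmax 0.0505 ymid -0.025 0.025 z0 -0.0363 tilt deg [-0.11 -0.15] rect [8.8 0. ] [84. 50.] 0.0
```

Emit:
servo_tool:
  commands:
    - [[0,0,0.002],[0,0,0]]
    - [[0,0,0.004],[0,0,0]]
    - [[0,0,0.006],[0,0,0]]
    - [[0,0,0.008],[0,0,0]]
    - [[0,0,0.01],[0,0,0]]
    - [[0,0,0.012],[0,0,0]]
    - [[0,0,0.012],[0,0,0]]

```text
clock: 15.55
tcp_pos: [0.595, -0.0936, 0.0568]
orientation: [0.247, 2.609, -0.068]
contact_force: [-7.0, -0.3, 9.0]
grip_width: 0.0498
gripper_force: 35.2
```

Emit:
servo_tool:
  commands:
    - [[0,0,-0.002],[0,0,0]]
    - [[0.004,0,-0.002],[0,0,0]]
    - [[0.008,0,-0.002],[0,0,0]]
    - [[0.012,0,-0.002],[0,0,0]]
    - [[0.012,0,-0.002],[0,0,0]]

```text
clock: 16.05
tcp_pos: [0.5928, -0.093, 0.0556]
orientation: [0.247, 2.608, -0.067]
contact_force: [-0.3, -0.5, 1.6]
grip_width: 0.0495
gripper_force: 34.1
```

```bash
python3 - <<'E'
from h import *
o=r.get_obs();F=o['contact_force'];print(inslope(),'Fslope',F@ux,F@uy,F@nn)
E
```

```text
[ 51.32436419 -65.18459523 -10.37614254] Fslope 0.6018642360202742 -0.547699172957749 1.5351286231956305
```

Emit:
servo_tool:
  commands:
    - [[0.002,0,0],[0,0,0]]
    - [[0.004,0,0],[0,0,0]]
    - [[0.006,0,0],[0,0,0]]
    - [[0.006,0,0],[0,0,0]]

```text
clock: 16.45
tcp_pos: [0.592, -0.0929, 0.0551]
orientation: [0.248, 2.608, -0.067]
contact_force: [3.4, -0.7, 4.1]
grip_width: 0.0494
gripper_force: 34.1
```

```bash
python3 - <<'E'
from h import *
o=r.get_obs();F=o['contact_force'];print(inslope(),'Fslope',F@ux,F@uy,F@nn)
E
```

```text
[ 50.3667721  -65.22699408 -10.38373722] Fslope 5.0660554819404275 -0.010457729001221243 1.8456661819084341
```

Emit:
servo_tool:
  commands:
    - [[0,0,0],[0,0,0]]
    - [[0,0,0],[0,0,0]]
    - [[0,0,0],[0,0,0]]
    - [[0,0,0],[0,0,0]]
    - [[0,0,-0.05],[0,0,0]]
    - [[0,0,-0.15],[0,0,0]]
    - [[0,0,-0.3],[0,0,0]]
    - [[0,0,-0.4],[0,0,0]]
    - [[0,0,-0.4],[0,0,0]]
    - [[0,0,-0.4],[0,0,0]]
  claw: 0

```text
clock: 17.45
tcp_pos: [0.5422, -0.0841, 0.1414]
orientation: [0.248, 2.608, -0.069]
contact_force: [0.7, 0.1, -0.4]
grip_width: 0.0857
gripper_force: 0.0
```

```bash
cat >>h.py <<'E'
def tops():
    """block tops on the shelf, slope frame mm"""
    im,d,P=cloud('wrist'); S=np.stack([(P-S0)@a for a in(ux,uy,nn)],-1)*1000
    m=(abs(S[...,2]-26)<3)&(S[...,0]>-5)&(S[...,0]<125)&(S[...,1]<158)&(S[...,1]>-165)
    m=cv2.erode(np.nan_to_num(m).astype(np.uint8),np.ones((3,3)))
    n,lab,st,_=cv2.connectedComponentsWithStats(m)
    for k in range(1,n):
        if st[k,4]<800: continue
        q=S[lab==k]; (cc,s,a)=cv2.minAreaRect(q[:,:2].astype(np.float32))
        print('top',st[k,4],np.round(cc,1),np.round(s,1),round(a,2),'z',np.median(q[:,2]).round(1),'ext',np.percentile(q[:,:2],[.3,99.7],axis=0).round(1).tolist(),'rgb',im[lab==k].mean(0).round())
    return im,S
E
python3 - <<'E'
from h import *
print(inslope(),abs(r.get_obs()['qvel']).max())
tops()
rel([.449,.310,.17],Rot(193.2))
E
```

```text
[ 49.59794652 -66.00966033  89.64905503] 0.0378869124204241
top 9988 [ 49.4 -64.6] [98.7 48.6] 0.05 z 25.8 ext [[0.7, -88.5], [98.2, -40.5]] rgb [204. 117.  76.]
top 9470 [ 49.3 121.7] [98.2 50.4] 0.07 z 25.8 ext [[0.4, 97.4], [97.7, 146.0]] rgb [54. 54. 56.]
 shift [0.516, 1.4769, -0.4339] turn [-0.0706, 0.3273, -0.2614] t 17.5 |mm 406.0 deg 38.2
```

Emit:
servo_tool:
  commands:
    - [[0.2,0.2,-0.25],[-0.07,0.08,-0.06]]
    - [[0.3,0.4,-0.3],[-0.07,0.16,-0.12]]
    - [[0.35,0.6,-0.35],[-0.07,0.24,-0.18]]
    - [[0.4,0.8,-0.4],[-0.07,0.327,-0.261]]
    - [[0.45,1.0,-0.434],[-0.07,0.327,-0.261]]
    - [[0.5,1.0,-0.434],[-0.07,0.327,-0.261]]
    - [[0.5,1.0,-0.434],[-0.07,0.327,-0.261]]
    - [[0.5,1.0,-0.434],[-0.07,0.327,-0.261]]
    - [[0.5,1.0,-0.434],[-0.07,0.327,-0.261]]

```text
clock: 18.4
tcp_pos: [0.4291, 0.1939, 0.1716]
orientation: [0.367, -3.119, 0.001]
contact_force: [0.3, -0.2, 0.1]
grip_width: 0.0857
gripper_force: 0.0
```

```bash
python3 - <<'E'
from h import *
o=r.get_obs();print(o['joints'],abs(o['qvel']).max())
rel([.449,.310,.14],Rot(193.2))
E
```

```text
[ 0.48916669  0.5226712  -1.31443395  2.02140372  0.58708322  1.05799685
  0.70090306] 0.06373561024514096
 shift [-0.1853, 0.4335, 0.1261] turn [-0.0002, -0.0006, 0.0023] t 18.4 |mm 122.0 deg 0.2
```

Emit:
servo_tool:
  commands:
    - [[-0.185,0.43,0.12],[0,0,0.002]]
    - [[-0.185,0.43,0.12],[0,0,0.002]]
    - [[-0.185,0.43,0.12],[0,0,0.002]]
    - [[-0.185,0.43,0.12],[0,0,0.002]]
    - [[-0.185,0.43,0.12],[0,0,0.002]]
    - [[-0.185,0.43,0.12],[0,0,0.002]]

```text
clock: 19.0
tcp_pos: [0.451, 0.3055, 0.142]
orientation: [-0.351, 3.122, -0.003]
contact_force: [0.5, -0.3, -0.8]
grip_width: 0.0856
gripper_force: 0.0
```

```bash
python3 - <<'E'
from h import *
o=r.get_obs();print(o['tcp_pos'],abs(o['qvel']).max())
im,d,P=cloud('wrist');save('w_white.png',cv2.resize(im,(480,300)))
top_rect(P,(.449,.31),.018,.035)
rel([.449,.310,-.012],Rot(193.2))
E
```

```text
[0.45096761 0.30553449 0.14201036] 0.01119207503537055
rect 7317 [448.4 310. ] [99.4 50.1] long yaw 13.2 z 0.0248
 shift [0.0041, 0.0198, 0.6171] turn [-0.0013, 0.0002, -0.0039] t 19.05 |mm 154.0 deg 0.4
```

View pics/w_white.png

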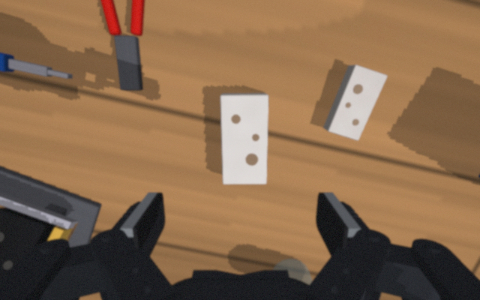

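The larger white block is at (245,140), 100x50 mm and aligned with the gripper. The small one at (357,102) stays where it is. I'm descending.

Emit:
servo_tool:
  commands:
    - [[0.005,0.02,0.15],[0,0,-0.004]]
    - [[0.005,0.02,0.3],[0,0,-0.004]]
    - [[0.005,0.02,0.43],[0,0,-0.004]]
    - [[0.005,0.02,0.52],[0,0,-0.004]]
    - [[0.005,0.02,0.57],[0,0,-0.004]]
    - [[0.005,0.02,0.6],[0,0,-0.004]]
    - [[0.005,0.02,0.615],[0,0,-0.004]]
    - [[0.005,0.02,0.615],[0,0,-0.004]]
    - [[0.005,0.02,0.615],[0,0,-0.004]]

```text
clock: 19.95
tcp_pos: [0.4486, 0.3129, -0.0102]
orientation: [-0.365, 3.118, 0.0]
contact_force: [-0.1, -0.3, 0.3]
grip_width: 0.0854
gripper_force: 0.0
```

Emit:
servo_tool:
  commands:
    - [[0,0,0],[0,0,0]]
    - [[0,0,0],[0,0,0]]
    - [[0,0,0],[0,0,0]]
    - [[0,0,0],[0,0,0]]
    - [[0,0,0],[0,0,0]]
    - [[0,0,0],[0,0,0]]
  claw: 1
  squeeze: 30

```text
clock: 20.55
tcp_pos: [0.4484, 0.3122, -0.0106]
orientation: [-0.365, 3.119, -0.002]
contact_force: [-0.3, -2.8, 5.6]
grip_width: 0.0494
gripper_force: 32.0
```

Emit:
servo_tool:
  commands:
    - [[0,0,-0.04],[0,0,0]]
    - [[0,0,-0.15],[0,0,0]]
    - [[0,0,-0.35],[0,0,0]]
    - [[0,0,-0.55],[0,0,0]]
    - [[0,0,-0.7],[0,0,0]]
    - [[0,0,-0.7],[0,0,0]]
    - [[0,0,-0.7],[0,0,0]]

```text
clock: 21.25
tcp_pos: [0.4479, 0.3124, 0.1644]
orientation: [-0.365, 3.118, -0.001]
contact_force: [-0.7, -1.2, -3.0]
grip_width: 0.0496
gripper_force: 32.3
```

```bash
python3 - <<'E'
from h import *
print(abs(r.get_obs()['qvel']).max());rel(slope(55,43,75),RF); held()
E
```

```text
0.03652221113220262
 shift [-0.2233, -1.2523, 0.1333] turn [0.0702, -0.3257, 0.2639] t 21.25 |mm 320.0 deg 38.3
held n 26100 xmax 0.0498 ymid -0.0249 0.025 z0 -0.0354 tilt deg [-0.   -0.01] rect [7.6 0. ] [49.9 85. ] 90.0
```

Emit:
servo_tool:
  commands:
    - [[0,-0.2,0],[0.02,-0.08,0.06]]
    - [[0,-0.4,0],[0.04,-0.16,0.12]]
    - [[0,-0.6,0],[0.07,-0.24,0.18]]
    - [[0,-0.8,0],[0.07,-0.326,0.264]]
    - [[0,-1.0,0.02],[0.07,-0.326,0.264]]
    - [[0,-1.0,0.02],[0.07,-0.326,0.264]]
    - [[0,-1.0,0.02],[0.07,-0.326,0.264]]
    - [[0,-1.0,0.02],[0.07,-0.326,0.264]]
    - [[0,-1.0,0.02],[0.07,-0.326,0.264]]

```text
clock: 22.2
tcp_pos: [0.5058, 0.0711, 0.1588]
orientation: [0.247, 2.611, -0.064]
contact_force: [-0.6, -0.4, -1.1]
grip_width: 0.0495
gripper_force: 32.8
```

```bash
python3 - <<'E'
from h import *
print(abs(r.get_obs()['qvel']).max(),inslope(),r.get_obs()['joints']);rel(slope(55,43,40),RF)
E
```

```text
0.0032743528363787266 [  1.71417104  79.42104788 137.27182809] [ 0.42805177  0.22301324 -0.95812229  2.3208144   1.14404892  0.54676552
 -0.06685702]
 shift [-0.2137, -0.147, 0.3883] turn [0.0016, -0.0012, 0.0009] t 22.2 |mm 117.0 deg 0.2
```

Emit:
servo_tool:
  commands:
    - [[-0.1,-0.147,0.1],[0,0,0]]
    - [[-0.2,-0.147,0.2],[0,0,0]]
    - [[-0.214,-0.147,0.3],[0,0,0]]
    - [[-0.214,-0.147,0.388],[0,0,0]]
    - [[-0.214,-0.147,0.388],[0,0,0]]
    - [[-0.214,-0.147,0.388],[0,0,0]]
    - [[-0.214,-0.147,0.388],[0,0,0]]

```text
clock: 22.9
tcp_pos: [0.5916, 0.0164, 0.1023]
orientation: [0.248, 2.61, -0.065]
contact_force: [0.4, 0.5, -1.7]
grip_width: 0.0493
gripper_force: 32.9
```

```bash
python3 - <<'E'
from h import *
print(abs(r.get_obs()['qvel']).max(),inslope());rel(slope(54,43,-7.4),RF);tops();held()
E
```

```text
0.013837101978581894 [55.59089994 42.01004396 41.07568329]
 shift [0.0063, 0.0037, 0.1939] turn [0.0009, -0.0002, 0.0007] t 22.9 |mm 49.0 deg 0.1
top 15616 [ 49.4 -64. ] [99. 50.] 0.0 z 25.8 ext [[0.5, -88.5], [97.6, -39.6]] rgb [197. 115.  76.]
top 14839 [ 47.7 122.2] [94.9 49.7] 0.11 z 25.8 ext [[0.4, 97.8], [92.5, 146.5]] rgb [47. 48. 50.]
held n 26100 xmax 0.0507 ymid -0.025 0.025 z0 -0.0356 tilt deg [0.01 0.03] rect [8.7 0. ] [49.9 84.5] 90.0
```

Emit:
servo_tool:
  commands:
    - [[0.006,0.004,0.07],[0,0,0]]
    - [[0.006,0.004,0.13],[0,0,0]]
    - [[0.006,0.004,0.165],[0,0,0]]
    - [[0.006,0.004,0.185],[0,0,0]]
    - [[0.006,0.004,0.193],[0,0,0]]
    - [[0.006,0.004,0.193],[0,0,0]]
    - [[0.006,0.004,0.193],[0,0,0]]

```text
clock: 23.7
tcp_pos: [0.6142, 0.0121, 0.0594]
orientation: [0.25, 2.61, -0.066]
contact_force: [0.4, -1.2, -2.0]
grip_width: 0.0495
gripper_force: 32.9
```

Emit:
servo_tool:
  commands:
    - [[0,0,0.002],[0,0,0]]
    - [[0,0,0.004],[0,0,0]]
    - [[0,0,0.006],[0,0,0]]
    - [[0,0,0.007],[0,0,0]]
    - [[0,0,0.007],[0,0,0]]
    - [[0,0,0.007],[0,0,0]]

```text
clock: 24.3
tcp_pos: [0.615, 0.0118, 0.0575]
orientation: [0.25, 2.61, -0.067]
contact_force: [-1.4, 0.4, 0.5]
grip_width: 0.0497
gripper_force: 33.3
```

```bash
python3 - <<'E'
from h import *
o=r.get_obs();F=o['contact_force'];print(inslope(),'Fslope',F@ux,F@uy,F@nn)
E
```

```text
[53.96274298 41.95077907 -9.6324178 ] Fslope -1.0542401453772985 0.10494924044557448 1.135994595761903
```

Emit:
servo_tool:
  commands:
    - [[0.004,0,0.001],[0,0,0]]
    - [[0.008,0,0.001],[0,0,0]]
    - [[0.011,0,0.001],[0,0,0]]
    - [[0.013,0,0.001],[0,0,0]]
    - [[0.015,0,0.001],[0,0,0]]
    - [[0.015,0,0.001],[0,0,0]]

```text
clock: 24.9
tcp_pos: [0.6129, 0.0125, 0.0562]
orientation: [0.25, 2.608, -0.066]
contact_force: [0.2, 0.2, 5.6]
grip_width: 0.0496
gripper_force: 33.6
```

```bash
python3 - <<'E'
from h import *
o=r.get_obs();F=o['contact_force'];print(inslope(),'Fslope',F@ux,F@uy,F@nn)
E
```

```text
[51.40537387 42.24834326 -9.713142  ] Fslope 2.8702703898206194 0.26204346629727865 4.778426638170883
```

Emit:
servo_tool:
  commands:
    - [[0.002,0,-0.001],[0,0,0]]
    - [[0.004,0,-0.001],[0,0,0]]
    - [[0.006,0,-0.001],[0,0,0]]
    - [[0.006,0,-0.001],[0,0,0]]
    - [[0.006,0,-0.001],[0,0,0]]

```text
clock: 25.4
tcp_pos: [0.6123, 0.0126, 0.0558]
orientation: [0.25, 2.608, -0.066]
contact_force: [5.7, -0.8, 1.9]
grip_width: 0.0494
gripper_force: 33.1
```

```bash
python3 - <<'E'
from h import *
o=r.get_obs();F=o['contact_force'];print(inslope(),'Fslope',F@ux,F@uy,F@nn)
E
```

```text
[50.6396109  42.23990846 -9.67354164] Fslope 5.925270180137483 0.34307975932346585 -1.233116503257147
```

Emit:
servo_tool:
  commands:
    - [[0,0,0],[0,0,0]]
    - [[0,0,0],[0,0,0]]
    - [[0,0,0],[0,0,0]]
    - [[0,0,0],[0,0,0]]
    - [[0,0,-0.03],[0,0,0]]
    - [[0,0,-0.1],[0,0,0]]
    - [[0,0,-0.2],[0,0,0]]
    - [[0,0,-0.3],[0,0,0]]
    - [[0,0,-0.3],[0,0,0]]
    - [[0,0,-0.3],[0,0,0]]
  claw: 0.25

```text
clock: 26.4
tcp_pos: [0.5741, 0.0195, 0.1205]
orientation: [0.25, 2.609, -0.067]
contact_force: [1.4, -0.0, 0.3]
grip_width: 0.0641
gripper_force: 0.0
```

```bash
python3 - <<'E'
from h import *
print(inslope(),r.get_obs()['grip_width'],abs(r.get_obs()['qvel']).max())
tops(); rel(slope(38,-140,60),RF)
E
```

```text
[49.2328103  41.72828313 65.73406797] 0.06410079971792573 0.034102053727756924
top 12187 [ 49.5 -64.4] [98.4 50.3] 0.03 z 25.8 ext [[0.5, -88.3], [97.7, -39.6]] rgb [187. 107.  70.]
top 12157 [49.7 43. ] [98.8 48.6] 0.01 z 25.8 ext [[0.5, 18.9], [97.9, 67.1]] rgb [230. 226. 222.]
top 10821 [ 49.5 122.4] [98.4 49.5] 0.02 z 25.8 ext [[0.4, 98.0], [96.8, 146.4]] rgb [42. 42. 44.]
 shift [0.043, -0.7262, 0.0208] turn [-0.0002, -0.0003, -0.0001] t 26.45 |mm 182.0 deg 0.0
```

Emit:
servo_tool:
  commands:
    - [[0.045,-0.2,0],[0,0,0]]
    - [[0.045,-0.4,0],[0,0,0]]
    - [[0.045,-0.6,0],[0,0,0]]
    - [[0.045,-0.68,0],[0,0,0]]
    - [[0.045,-0.68,0],[0,0,0]]
    - [[0.045,-0.68,0.1],[0,0,0]]
    - [[0.045,-0.68,0.2],[0,0,0]]
    - [[0.045,-0.68,0.26],[0,0,0]]
    - [[0.045,-0.68,0.28],[0,0,0]]
    - [[0.045,-0.68,0.28],[0,0,0]]
    - [[0.045,-0.68,0.28],[0,0,0]]
  claw: 1

```text
clock: 27.55
tcp_pos: [0.5662, -0.1512, 0.0536]
orientation: [0.249, 2.611, -0.065]
contact_force: [0.2, 0.4, 0.2]
grip_width: 0.0003
gripper_force: 0.0
```

```bash
python3 - <<'E'
from h import *
o=r.get_obs();F=o['contact_force'];print(inslope(),o['grip_width'],'Fslope',F@ux,F@uy,F@nn,abs(o['qvel']).max(),o['joints']);rel(slope(38,-105,-7),RF)
im,d,P=cloud('wrist');S=np.stack([(P-S0)@a for a in(ux,uy,nn)],-1)*1000
m=np.isfinite(S).all(-1)&(abs(S[...,0]-26)<6)&(S[...,1]<-98)&(S[...,1]>-150)&(S[...,2]>3)&(S[...,2]<50)
q=S[m];print(m.sum(),q.min(0),q.max(0))
for z in range(2,40,5):
    k=q[abs(q[:,2]-z)<2.5]; print(z,len(k),k[:,1].min().round(1) if len(k) else 0,k[:,1].max().round(1) if len(k) else 0)
E
```

```text
[  37.26248311 -127.31566352   -4.58528591] 0.00026263742009816613 Fslope 0.19595674889123044 0.41401228940155 0.08199643729679046 0.018304266696273892 [ 0.72193037  0.51755429 -0.68569112  2.26499508  1.83000346  0.328473
 -0.18400312]
 shift [-0.003, 0.0893, 0.0098] turn [0.0007, -0.0007, 0.0003] t 27.55 |mm 22.0 deg 0.1
3186 [  22.55391326 -148.03072824    8.88651919] [ 31.94062737 -99.37131519  49.99734511]
2 0 0 0
7 12 -133.0 -120.7
12 215 -138.9 -114.4
17 335 -140.3 -113.0
22 369 -140.2 -113.1
27 412 -140.4 -113.0
32 461 -140.3 -113.1
37 311 -140.3 -113.2
```

Emit:
servo_tool:
  commands:
    - [[0,0.02,0.006],[0,0,0]]
    - [[0,0.04,0.008],[0,0,0]]
    - [[0,0.06,0.008],[0,0,0]]
    - [[0,0.08,0.008],[0,0,0]]
    - [[0,0.09,0.008],[0,0,0]]
    - [[0,0.1,0.008],[0,0,0]]
    - [[0,0.112,0.008],[0,0,0]]
    - [[0,0.124,0.008],[0,0,0]]
    - [[0,0.136,0.008],[0,0,0]]
    - [[0,0.148,0.008],[0,0,0]]
    - [[0,0.16,0.008],[0,0,0]]
    - [[0,0.172,0.008],[0,0,0]]
    - [[0,0.184,0.008],[0,0,0]]
    - [[0,0.196,0.008],[0,0,0]]
    - [[0,0.208,0.008],[0,0,0]]
    - [[0,0.22,0.008],[0,0,0]]
    - [[0,0.22,0.008],[0,0,0]]
    - [[0,0.22,0.008],[0,0,0]]

```text
clock: 29.4
tcp_pos: [0.5778, -0.0971, 0.0518]
orientation: [0.248, 2.611, -0.064]
contact_force: [-0.1, -0.0, 0.5]
grip_width: 0.0003
gripper_force: 0.0
```

```bash
python3 - <<'E'
from h import *
o=r.get_obs();F=o['contact_force'];print(inslope(),'Fslope',F@ux,F@uy,F@nn,abs(o['qvel']).max(),o['joints'])
tops()
E
```

```text
[ 37.3114964  -72.03199563  -6.6977861 ] Fslope 0.16410989376311141 -0.0630875635885317 0.5086055410428251 0.0018497477240583774 [ 0.6288391   0.53600988 -0.73347938  2.26496576  1.79030844  0.41934857
 -0.24846698]
top 12793 [ 26. -36.] [55.9 52.9] 89.28 z 25.8 ext [[-0.0, -60.5], [49.9, -8.6]] rgb [200. 114.  74.]
top 16626 [47.9 35.5] [102.4  44.3] 14.18 z 25.9 ext [[0.1, 17.5], [90.4, 65.6]] rgb [222. 216. 213.]
```

Emit:
servo_tool:
  commands:
    - [[0,0.012,0],[0,0,0]]
    - [[0,0.024,0],[0,0,0]]
    - [[0,0.036,0],[0,0,0]]
    - [[0,0.048,0],[0,0,0]]
    - [[0,0.06,0],[0,0,0]]
    - [[0,0.072,0],[0,0,0]]
    - [[0,0.084,0],[0,0,0]]
    - [[0,0.094,0],[0,0,0]]
    - [[0,0.1,0],[0,0,0]]
    - [[0,0.106,0],[0,0,0]]
    - [[0,0.112,0],[0,0,0]]
    - [[0,0.12,0],[0,0,0]]
    - [[0,0.132,0],[0,0,0]]
    - [[0,0.144,0],[0,0,0]]
    - [[0,0.156,0],[0,0,0]]
    - [[0,0.168,0],[0,0,0]]
    - [[0,0.18,0],[0,0,0]]
    - [[0,0.192,0],[0,0,0]]
    - [[0,0.2,0],[0,0,0]]
    - [[0,0.2,0],[0,0,0]]

```text
clock: 31.45
tcp_pos: [0.587, -0.0497, 0.0517]
orientation: [0.251, 2.61, -0.068]
contact_force: [-2.5, -2.9, 0.3]
grip_width: -0.0001
gripper_force: 1.9
```

```bash
python3 - <<'E'
from h import *
o=r.get_obs();F=o['contact_force'];print(inslope(),'Fslope',F@ux,F@uy,F@nn,abs(o['qvel']).max())
im,S=tops()
rel(slope(37.5,-7,-7),RF)
E
```

```text
[ 37.31514636 -23.79493786  -6.76928399] Fslope -1.5163486412070115 -3.3306727696438196 1.257255520330126 0.004876309534712937
top 31893 [39.6 37.3] [106.   80.1] 89.61 z 25.8 ext [[0.1, -9.1], [75.5, 89.3]] rgb [215. 177. 159.]
top 3736 [54.9 98.8] [80.9 18.1] 14.15 z 25.7 ext [[15.9, 96.6], [91.6, 115.5]] rgb [36. 36. 38.]
 shift [-0.0009, 0.0672, 0.0008] turn [-0.0007, -0.0006, -0.0003] t 31.5 |mm 17.0 deg 0.1
```

Emit:
servo_tool:
  commands:
    - [[0,0.008,0],[0,0,0]]
    - [[0,0.016,0],[0,0,0]]
    - [[0,0.02,0],[0,0,0]]
    - [[0,0.024,0],[0,0,0]]
    - [[0,0.028,0],[0,0,0]]
    - [[0,0.032,0],[0,0,0]]
    - [[0,0.038,0],[0,0,0]]
    - [[0,0.044,0],[0,0,0]]
    - [[0,0.05,0],[0,0,0]]
    - [[0,0.053,0],[0,0,0]]
    - [[0,0.056,0],[0,0,0]]
    - [[0,0.056,0],[0,0,0]]

```text
clock: 32.7
tcp_pos: [0.5895, -0.0365, 0.0517]
orientation: [0.252, 2.61, -0.069]
contact_force: [-3.7, -6.3, 2.5]
grip_width: 0.0004
gripper_force: 3.2
```

```bash
python3 - <<'E'
from h import *
o=r.get_obs();F=o['contact_force'];print(inslope(),'Fslope',F@ux,F@uy,F@nn)
E
```

```text
[ 37.3054165  -10.29329725  -6.79691343] Fslope -0.8481371419140974 -6.905276716153621 3.3779288174259707
```

Now 0.5 mm steps to bring the row up against the stop.

Emit:
servo_tool:
  commands:
    - [[0,0.002,0],[0,0,0]]
    - [[0,0.004,0],[0,0,0]]
    - [[0,0.006,0],[0,0,0]]
    - [[0,0.008,0],[0,0,0]]
    - [[0,0.008,0],[0,0,0]]

```text
clock: 33.2
tcp_pos: [0.5895, -0.0365, 0.0516]
orientation: [0.254, 2.61, -0.073]
contact_force: [-7.5, -8.7, 6.3]
grip_width: -0.0004
gripper_force: 5.3
```

```bash
python3 - <<'E'
from h import *
o=r.get_obs();F=o['contact_force'];print(inslope(),'Fslope',F@ux,F@uy,F@nn)
E
```

```text
[ 37.27567523 -10.29296291  -6.80440508] Fslope -1.8073721157354676 -9.94820565529377 8.3625936650173
```

Emit:
servo_tool:
  commands:
    - [[0,0.002,0],[0,0,0]]
    - [[0,0.004,0],[0,0,0]]
    - [[0,0.004,0],[0,0,0]]
    - [[0,-0.02,0],[0,0,0]]
    - [[0,-0.06,0],[0,0,0]]
    - [[0,-0.1,-0.1],[0,0,0]]
    - [[0,-0.1,-0.25],[0,0,0]]
    - [[0.1,0,-0.45],[0,0,0]]
    - [[0.1,0.15,-0.45],[0,0,0]]
    - [[0.1,0.3,-0.45],[0,0,0]]
    - [[0.1,0.3,-0.45],[0,0,0]]
    - [[0.1,0.3,-0.45],[0,0,0]]
    - [[0.1,0.3,-0.45],[0,0,0]]

```text
clock: 34.5
tcp_pos: [0.528, 0.0544, 0.1366]
orientation: [0.25, 2.611, -0.067]
contact_force: [1.0, -0.4, 0.0]
grip_width: -0.0
gripper_force: 0.0
```

```bash
python3 - <<'E'
from h import *
print(inslope(),abs(r.get_obs()['qvel']).max())
im,S=tops(); save('w_row.png',im)
ok=np.isfinite(S).all(-1)&(abs(S[...,2]-26)<3)
g=im.astype(int)
for x in (10,30,50,70,90):
    k=ok&(abs(S[...,0]-x)<3); y=S[k][:,1]; c=g[k]
    b=y[(c.max(1)<90)];w=y[c.min(1)>150];rd=y[(c[:,0]-c[:,2]>60)]
    print(x,[ (np.percentile(t,[.5,99.5]).round(1).tolist() if len(t) else None) for t in (b,w,rd)])
E
```

```text
[ 12.25510214  67.21572377 105.52306097] 0.011815160477809814
top 17386 [44.5 79.2] [148.1  89.3] 89.96 z 25.7 ext [[0.1, 5.9], [86.6, 152.6]] rgb [156. 124. 108.]
10 [[105.1, 152.1], [54.2, 103.8], [4.8, 153.7]]
30 [[105.3, 152.2], [54.0, 103.9], [4.7, 156.5]]
50 [[105.3, 151.9], [54.4, 104.1], [4.7, 153.6]]
70 [[87.4, 152.2], [95.5, 104.3], [4.9, 153.6]]
90 [[105.9, 152.4], None, [18.3, 153.2]]
```

View pics/w_row.png

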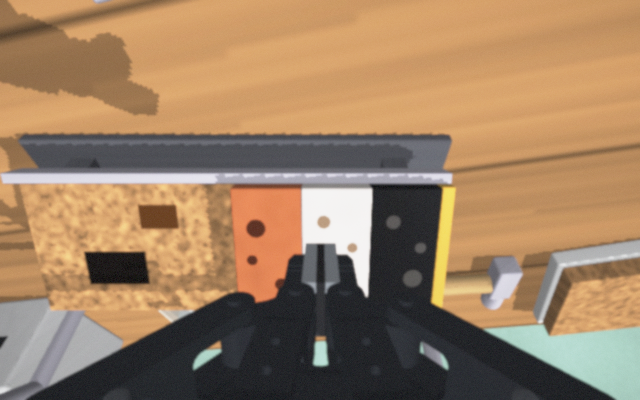

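The row is flush: boundaries at y = 5, 54, 104 and 154 mm, all square, with the red, white and black blocks at about px (265,240), (337,220) and (405,240), against the brass stop at column 445. Next the tweezers.

```bash
python3 - <<'E'
from h import *
print(r.get_obs()['joints'])
rel([.425,.018,.16],Rot(169.05))
E
```

```text
[ 0.41444403  0.30277821 -0.90241721  2.30707154  1.28085128  0.54697771
 -0.14235247]
 shift [0.2801, -0.2195, -0.2687] turn [-0.0003, 0.3311, -0.0006] t 34.55 |mm 111.0 deg 29.8
```

Emit:
servo_tool:
  commands:
    - [[0.05,-0.05,-0.15],[0,0.08,0]]
    - [[0.15,-0.1,-0.25],[0,0.16,0]]
    - [[0.28,-0.22,-0.27],[0,0.24,0]]
    - [[0.28,-0.22,-0.27],[0,0.331,0]]
    - [[0.28,-0.22,-0.27],[0,0.331,0]]
    - [[0.28,-0.22,-0.27],[0,0.331,0]]
    - [[0.28,-0.22,-0.27],[0,0.331,0]]
  claw: 0

```text
clock: 35.25
tcp_pos: [0.4263, 0.0183, 0.1601]
orientation: [0.304, 3.124, 0.002]
contact_force: [-0.6, 1.0, 0.3]
grip_width: 0.0851
gripper_force: 0.0
```

Emit:
servo_tool:
  commands:
    - [[0,0,0],[0,0,0.2]]
    - [[0,0,0],[0,0,0.4]]
    - [[0,0,0],[0,0,0.6]]
    - [[0,0,0],[0,0,0.88]]
    - [[0,0,0],[0,0,0.88]]
    - [[0,0,0],[0,0,0.88]]
    - [[0,0,0],[0,0,0.88]]
    - [[0,0,0],[0,0,0.88]]
    - [[0,0,0],[0,0,0.88]]
    - [[0,0,0],[0,0,0.88]]
    - [[0,0,0],[0,0,0.88]]
    - [[0,0,0],[0,0,0.88]]
    - [[0,0,0],[0,0,0.88]]

```text
clock: 36.55
tcp_pos: [0.4248, 0.0191, 0.1605]
orientation: [2.221, 2.219, 0.001]
contact_force: [0.2, -0.9, 0.4]
grip_width: 0.085
gripper_force: 0.0
```

```bash
python3 - <<'E'
from h import *
o=r.get_obs();print(o['joints'],abs(o['qvel']).max(),o['tcp_pos'])
im,d,P=cloud('wrist');save('w_tw.png',cv2.resize(im,(480,300)))
hsv=cv2.cvtColor(im,cv2.COLOR_RGB2HSV)
b=(hsv[...,0]>98)&(hsv[...,0]<122)&(hsv[...,1]>150)&(np.hypot(P[...,0]-.425,P[...,1]-.018)<.06)&(P[...,2]>.008)
(c,s,a)=cv2.minAreaRect((P[b][:,:2]*1000).astype(np.float32));print('blue',b.sum(),c,s,a,np.median(P[b][:,2]))
m=np.isfinite(P).all(-1)&(P[...,2]>.005)&(P[...,2]<.025)&(abs(P[...,0]-.425)<.03)&(abs(P[...,1]-.018)<.12)
q=P[m][:,:2].astype(np.float32);(c,s,a)=cv2.minAreaRect(q*1000);print('all',m.sum(),c,s,a)
l=cv2.fitLine(q,cv2.DIST_HUBER,0,.001,.001).ravel();t=(q-l[2:])@l[:2];print(l,np.degrees(np.arctan2(l[1],l[0])),l[2:]+l[:2]*t.min(),l[2:]+l[:2]*t.max())
E
```

```text
[ 0.56216521  0.23343033 -0.83431863  2.14299518  0.23111313  0.85212133
 -0.41262335] 0.0072573505907809754 [0.42483422 0.01914343 0.16053624]
blue 1164 (423.8907470703125, 26.89756202697754) (60.79865264892578, 62.322601318359375) 48.487918853759766 0.012822040682068547
all 2571 (426.04095458984375, 23.761520385742188) (17.486478805541992, 172.01132202148438) 0.42639410495758057
[ 0.01158922 -0.9999328   0.42623818  0.02168079] -89.33597 [0.42521727 0.10976478] [ 0.42721054 -0.06221575]
```

View pics/w_tw.png

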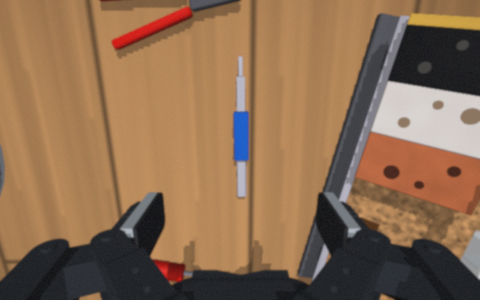

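```bash
python3 - <<'E'
from h import *
im,d,P=cloud('wrist')
hsv=cv2.cvtColor(im,cv2.COLOR_RGB2HSV)
b=(hsv[...,0]>98)&(hsv[...,0]<122)&(hsv[...,1]>150)&(abs(P[...,0]-.426)<.014)&(abs(P[...,1]-.018)<.05)
b=cv2.morphologyEx(b.astype(np.uint8),cv2.MORPH_OPEN,np.ones((3,3)))>0
(c,s,a)=cv2.minAreaRect((P[b][:,:2]*1000).astype(np.float32));print(b.sum(),c,s,a,np.median(P[b][:,2]),np.percentile(P[b][:,:2],[1,99],axis=0))
rel([c[0]/1000,c[1]/1000,-.009],Rot(90.5))
E
```

```text
1136 (425.9002380371094, 18.72978401184082) (16.13517951965332, 58.19157028198242) 0.40424200892448425 0.012785203917835386 [[ 0.41788845 -0.00957561]
 [ 0.43405037  0.04754473]]
 shift [-0.0008, 0.0026, 0.6782] turn [0.0009, 0.0002, -0.0066] t 36.65 |mm 170.0 deg 0.6
```

Emit:
servo_tool:
  commands:
    - [[0,0.003,0.15],[0,0,-0.006]]
    - [[0,0.003,0.3],[0,0,-0.006]]
    - [[0,0.003,0.45],[0,0,-0.006]]
    - [[0,0.003,0.56],[0,0,-0.006]]
    - [[0,0.003,0.62],[0,0,-0.006]]
    - [[0,0.003,0.66],[0,0,-0.006]]
    - [[0,0.003,0.675],[0,0,-0.006]]
    - [[0,0.003,0.678],[0,0,-0.006]]
    - [[0,0.003,0.678],[0,0,-0.006]]
    - [[0,0.003,0.678],[0,0,-0.006]]

```text
clock: 37.65
tcp_pos: [0.4267, 0.0189, -0.0081]
orientation: [2.213, 2.228, 0.003]
contact_force: [-0.1, -0.1, -0.3]
grip_width: 0.0854
gripper_force: 0.0
```

Emit:
servo_tool:
  commands:
    - [[0,0,0],[0,0,0]]
    - [[0,0,0],[0,0,0]]
    - [[0,0,0],[0,0,0]]
    - [[0,0,0],[0,0,0]]
    - [[0,0,0],[0,0,0]]
    - [[0,0,0],[0,0,0]]
    - [[0,0,0],[0,0,0]]
    - [[0,0,0],[0,0,0]]
  claw: 1
  squeeze: 30

```text
clock: 38.45
tcp_pos: [0.4262, 0.0189, -0.0087]
orientation: [2.213, 2.229, 0.001]
contact_force: [0.1, 0.5, 5.0]
grip_width: 0.0169
gripper_force: 31.0
```

Emit:
servo_tool:
  commands:
    - [[0,0,-0.04],[0,0,0]]
    - [[0,0,-0.15],[0,0,0]]
    - [[0,0,-0.35],[0,0,0]]
    - [[0,0,-0.55],[0,0,0]]
    - [[0,0,-0.75],[0,0,0]]
    - [[0,0,-0.95],[0,0,0]]
    - [[0,0,-1.0],[0,0,0]]
    - [[0,0,-1.0],[0,0,0]]
    - [[0,0,-1.0],[0,0,0]]

```text
clock: 39.35
tcp_pos: [0.4248, 0.0185, 0.24]
orientation: [-2.214, -2.229, 0.001]
contact_force: [0.6, 0.6, -1.3]
grip_width: 0.0172
gripper_force: 30.3
```

```bash
python3 - <<'E'
from h import *
o=r.get_obs();print(o['joints'],o['tcp_pos'],o['grip_width'],o['contact_force'])
rel([.60,-.03,.29],Rot(79.06))
E
```

```text
[ 0.6733617   0.11514186 -0.90280704  2.04643629  0.10589231  1.02704398
 -0.27452849] [0.4247627  0.01849795 0.24000503] 0.01715367011494864 [ 0.60480858  0.62883805 -1.3370945 ]
 shift [-0.1988, 0.6995, -0.2005] turn [-0.0005, 0.0003, 0.1258] t 39.35 |mm 189.0 deg 11.3
```

Emit:
servo_tool:
  commands:
    - [[-0.05,0.05,-0.15],[0,0,0.06]]
    - [[-0.1,0.2,-0.2],[0,0,0.125]]
    - [[-0.2,0.4,-0.2],[0,0,0.125]]
    - [[-0.2,0.55,-0.2],[0,0,0.125]]
    - [[-0.2,0.65,-0.2],[0,0,0.125]]
    - [[-0.2,0.7,-0.2],[0,0,0.125]]
    - [[-0.2,0.7,-0.2],[0,0,0.125]]
    - [[-0.2,0.7,-0.2],[0,0,0.125]]
    - [[-0.2,0.7,-0.2],[0,0,0.125]]

```text
clock: 40.25
tcp_pos: [0.5998, -0.0296, 0.291]
orientation: [2.42, 2.002, -0.001]
contact_force: [0.1, 0.0, 0.0]
grip_width: 0.0173
gripper_force: 30.3
```

```bash
python3 - <<'E'
from h import *
o=r.get_obs();print(o['joints'],o['tcp_pos'],abs(o['qvel']).max())
im,d,P=cloud('wrist'); save('w_fork.png',im)
ok=np.isfinite(P).all(-1)
# rest rail frame: along a=(cos79,sin79), across b
yaw=np.arctan2(uy[1],uy[0]); a=np.array([np.cos(yaw),np.sin(yaw)]); b=np.array([a[1],-a[0]])
O=np.array([.626,-.035]); U=(P[...,:2]-O)@b*1000; V=(P[...,:2]-O)@a*1000; Z=P[...,2]*1000
m=ok&(Z>226)&(Z<246)&(abs(U)<40)&(abs(V)<80)
n,lab,st,_=cv2.connectedComponentsWithStats(m.astype(np.uint8))
for k in range(1,n):
    if st[k,4]>15: q=lab==k; print('comp',st[k,:5],'U',np.percentile(U[q],[2,50,98]).round(1),'V',np.percentile(V[q],[2,50,98]).round(1),'Z',np.percentile(Z[q],[2,98]).round(1))
m=ok&(Z>215)&(Z<224)&(abs(U)<30)&(abs(V)<80);print('floor',m.sum(),np.percentile(Z[m],[10,50,90]) if m.sum() else '')
m=ok&(Z>175)&(Z<202)&(abs(U)<30)&(abs(V)<150);q=np.stack([V[m],U[m]],1).astype(np.float32);print('rail',m.sum(),cv2.fitLine(q,cv2.DIST_HUBER,0,.1,.01).ravel(),np.percentile(Z[m],[50,98]))
# held tweezers in tool frame
Q=R.from_rotvec(o['orientation']).inv().apply(P.reshape(-1,3)-o['tcp_pos']).reshape(400,640,3)*1000
m=ok&(abs(Q[...,1])<15)&(Q[...,2]>-26)&(Q[...,2]<0)&(Q[...,0]>14)&(Q[...,0]<110)
if m.sum(): 
    q=Q[m]; print('tw',m.sum(),np.percentile(q,[1,50,99],axis=0).round(1).tolist(),cv2.fitLine(q[:,:2].astype(np.float32),cv2.DIST_HUBER,0,.1,.01).ravel(),'z vs x',np.polyfit(q[:,0],q[:,2],1))
rel([.626,-.035,.245],Rot(79.06))
E
```

```text
[ 0.54778333  0.40438281 -0.80372156  1.61405069  0.30340443  1.25333776
 -0.49990054] [ 0.59979379 -0.02957218  0.29097578] 0.007867238296652224
comp [335 120  10  15 137] U [-18.  -15.9 -13. ] V [52.3 56.4 60. ] Z [228.5 239.8]
comp [388 120  13  15 173] U [14.9 16.3 19.7] V [52.4 56.3 60. ] Z [226.9 239.9]
comp [381 279   9  10  38] U [16.  18.2 19.6] V [-50.7 -50.1 -49.4] Z [226.1 237.3]
floor 610 [217.85296813 218.79111383 219.81808188]
rail 4702 [9.9996579e-01 8.2731508e-03 4.5682693e+01 1.9494015e-01] [194.72504086 196.90576011]
tw 5041 [[14.6, -8.3, -22.4], [42.7, -0.1, -16.8], [89.8, 8.5, -14.0]] [ 9.9999881e-01 -1.5579304e-03  5.0369255e+01 -1.2468299e-01] z vs x [  0.07640449 -21.38291944]
 shift [-0.001, 0.1059, 0.1855] turn [0.0004, 0.0005, 0.0013] t 40.3 |mm 53.0 deg 0.1
```

View pics/w_fork.png

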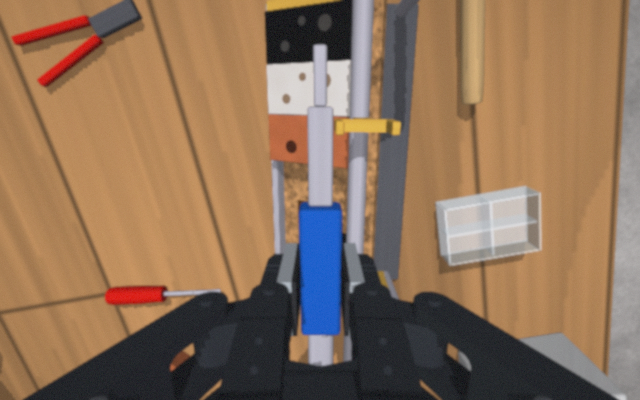

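Emit:
servo_tool:
  commands:
    - [[0.003,0.05,0.05],[0,0,0]]
    - [[0.003,0.109,0.1],[0,0,0]]
    - [[0.003,0.109,0.15],[0,0,0]]
    - [[0.003,0.109,0.185],[0,0,0]]
    - [[0.003,0.109,0.185],[0,0,0]]
    - [[0.003,0.109,0.185],[0,0,0]]

```text
clock: 40.9
tcp_pos: [0.6276, -0.034, 0.2455]
orientation: [2.42, 2.002, 0.001]
contact_force: [-0.1, 0.1, -0.1]
grip_width: 0.0169
gripper_force: 30.3
```

```bash
python3 - <<'E'
from h import *
o=r.get_obs();print(o['tcp_pos'],abs(o['qvel']).max())
im,d,P=cloud('wrist'); ok=np.isfinite(P).all(-1)
Q=R.from_rotvec(o['orientation']).inv().apply(P.reshape(-1,3)-o['tcp_pos']).reshape(400,640,3)*1000
m=ok&(abs(Q[...,1])<4)&(Q[...,2]>-26)&(Q[...,2]<0)
for x in (-60,-50,-40,-35,15,25,35,50,65,80,90): 
    k=m&(abs(Q[...,0]-x)<3); print(x,k.sum(),np.median(Q[k],axis=0).round(1))
rel([.6268,-.0338,.214],Rot(79.06))
E
```

```text
[ 0.62755472 -0.03402007  0.24546641] 0.017541643050059716
-60 0 [nan nan nan]
-50 104 [-48.9  -0.  -16.3]
-40 178 [-40.   -0.1 -16.4]
-35 133 [-35.7  -0.1 -16.4]
15 251 [ 15.   -0.1 -21.4]
25 282 [ 25.1  -0.1 -21.5]
35 271 [ 35.1  -0.1 -16.5]
50 299 [ 50.1   0.3 -16.5]
65 336 [ 65.1  -0.1 -16.4]
80 219 [ 80.1  -0.1 -16.5]
90 164 [ 89.1  -0.1 -16.3]
 shift [-0.0001, -0.0047, 0.1273] turn [0.0011, -0.0001, 0.0012] t 40.95 |mm 32.0 deg 0.1
  return _methods._mean(a, axis=axis, dtype=dtype,
  ret = um.true_divide(
```

Emit:
servo_tool:
  commands:
    - [[0,-0.004,0.04],[0,0,0]]
    - [[0,-0.004,0.08],[0,0,0]]
    - [[0,-0.004,0.11],[0,0,0]]
    - [[0,-0.004,0.122],[0,0,0]]
    - [[0,-0.004,0.124],[0,0,0]]
    - [[0,-0.004,0.126],[0,0,0]]
    - [[0,-0.004,0.128],[0,0,0]]
    - [[0,-0.004,0.13],[0,0,0]]
    - [[0,-0.004,0.132],[0,0,0]]
    - [[0,-0.004,0.132],[0,0,0]]
    - [[0,-0.004,0.132],[0,0,0]]

```text
clock: 42.05
tcp_pos: [0.6271, -0.034, 0.2122]
orientation: [2.421, 2.001, 0.001]
contact_force: [0.9, -0.2, -0.9]
grip_width: 0.0169
gripper_force: 30.3
```

Emit:
servo_tool:
  commands:
    - [[0,0,0.002],[0,0,0]]
    - [[0,0,0.004],[0,0,0]]
    - [[0,0,0.006],[0,0,0]]
    - [[0,0,0.006],[0,0,0]]
    - [[0,0,0.006],[0,0,0]]

```text
clock: 42.55
tcp_pos: [0.6272, -0.034, 0.2114]
orientation: [2.421, 2.001, 0.001]
contact_force: [-1.8, -0.9, 5.3]
grip_width: 0.0169
gripper_force: 31.0
```

Emit:
servo_tool:
  commands:
    - [[0,0,-0.001],[0,0,0]]
    - [[0,0,-0.001],[0,0,0]]
    - [[0,0,-0.001],[0,0,0]]
    - [[0,0,-0.001],[0,0,0]]
    - [[0,0,-0.001],[0,0,0]]
    - [[0,0,-0.02],[0,0,0]]
    - [[0,0,-0.08],[0,0,0]]
    - [[0,0,-0.2],[0,0,0]]
    - [[0,0,-0.35],[0,0,0]]
    - [[0,0,-0.5],[0,0,0]]
    - [[0,0,-0.5],[0,0,0]]
    - [[0,0,-0.5],[0,0,0]]
  claw: 0.4

```text
clock: 43.75
tcp_pos: [0.6276, -0.0337, 0.3376]
orientation: [2.419, 2.0, 0.005]
contact_force: [-0.4, -0.2, -0.3]
grip_width: 0.0511
gripper_force: 0.0
```

```bash
python3 - <<'E'
from h import *
im,d,P=cloud('wrist'); save('w_end.png',im)
print(r.get_obs()['clock'],r.get_obs()['contact_force'])
hsv=cv2.cvtColor(im,cv2.COLOR_RGB2HSV)
b=(hsv[...,0]>98)&(hsv[...,0]<122)&(hsv[...,1]>150)&(P[...,2]>.22)&(P[...,2]<.25)
(c,s,a)=cv2.minAreaRect((P[b][:,:2]*1000).astype(np.float32));print('blue',c,s,a,np.median(P[b][:,2]))
tops()
E
```

```text
43.8 [ 0.31163529 -0.19376751  0.09995831]
blue (627.0762329101562, -33.878509521484375) (59.19234848022461, 16.05321502685547) 78.71836853027344 0.23277748710685633
top 7952 [44.7 79.5] [147.   85.7] 89.89 z 25.9 ext [[2.8, 6.6], [86.9, 152.5]] rgb [135. 112. 102.]
```

View pics/w_end.png

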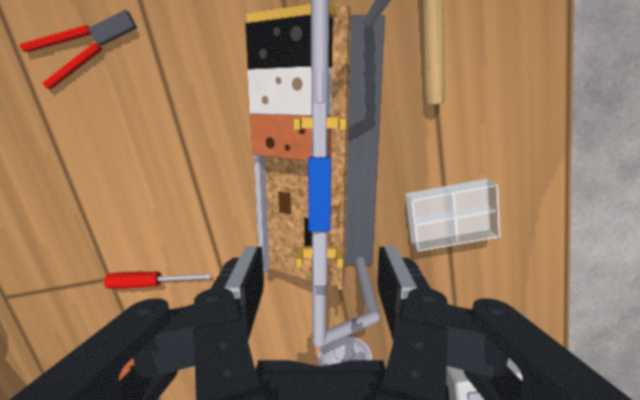

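The tweezers (grip at px (319,193)) lie level in both forks at (320,123) and (320,257), with the grip centred between them. The row is intact: black, white, red from the stop. Handing in.

```bash
python3 -c "
from bench import r
print(r.hand_in())"
```

```text
the job is handed in; nothing more can be done
None
```

The job is handed in at about 44 s: black, white and red lie in one closed, straight row against the brass stop with their feet on the ledge, and the tweezers rest centred across both forks, with nothing dropped.

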